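# Clear the fence and press the jaw home

### The job

Pick up the wooden-handled scraper block and use its steel shoe to sweep the three loose steel clippings off the flat bed, out of its left-hand end (as seen from the robot) and down onto the bench; do not touch them with the fingers. Then, still holding the scraper block, set its shoe on the step of the L-shaped jaw and push the jaw squarely back against the fence while pressing it down flat on the bed, firmly in both directions at once. Finish while still holding it pressed there with the block, do not let go, and leave the bush, flanged bush and ring nearby alone.

Things in the scene. Friction and masses are not known exactly. Their poses are not given: they have to be found in the camera images.
- nest: Locating nest fixed on the bench. Origin on the bench top (z = 0); x points away from the robot to the fence, y along the fence to the robot's left, z up. It carries bed and fence. Bed: flat plate x -100 to +75 mm, y -100 to +100 mm, top at z = 12 mm, open at both ends and in front.
- bed: The bed plate of the nest (dark steel, 175 x 200 x 12 mm); its frame coincides with that of the nest. Friction on it takes part of a forward push on the jaw, so a firm push is about 20 N forward with about 10 N down.
- fence: The fence: bright steel bar 20 x 200 x 30 mm standing on the bed along its far edge, with three screw heads on top; its frame coincides with that of the nest. Its front face is at x = +55 mm, its top at z = 42 mm (screw heads to 45 mm).
- jaw: Workpiece: loose aluminium L-section jaw, about 0.3 to 0.45 kg, askew on the bed before the fence. Origin: centre of underside; x to the fence, y along it. Foot x -25 to +25, y -55 to +55 mm, 14 mm high; upright x +5 to +25, 32 mm high. Step: foot top at z 14, x -25 to +5. Riser: face at x = +5, 18 mm high. At home its origin is at nest x = +30 mm.
- scraper_mid (a point): Centre (half-way up, 37.5 mm above the underside) of the scraper block, standing upright and loose on the bench left of the nest. Its x axis is across the thickness (20 mm), y across the width (60 mm), z up (75 mm high). Lower 22 mm: steel shoe, 20 mm thick; above: pale wooden grip, 18 mm thick.
- clip0_mid (a point): Centre of a loose bent steel clipping, about 16 x 12 mm, 8 mm high, 12 g, lying flat on the bed in the channel, which is about 70 mm wide, between jaw and fence; the point is 4 mm above its underside.
- clip0: The same clipping as a whole; origin on its underside.
- clip1_mid (a point): Centre of a loose bent steel clipping, about 16 x 12 mm, 8 mm high, 12 g, lying flat on the bed in the channel, which is about 70 mm wide, between jaw and fence; the point is 4 mm above its underside.
- clip1: The same clipping as a whole; origin on its underside.
- clip2_mid (a point): Centre of a loose bent steel clipping, about 16 x 12 mm, 8 mm high, 12 g, lying flat on the bed in the channel, which is about 70 mm wide, between jaw and fence; the point is 4 mm above its underside.
- clip2: The same clipping as a whole; origin on its underside.
- scraper: The same scraper block, 0.16 kg; origin at the centre of its underside. Grasp it across the thickness in the upper half, fingertips 35 mm or more above its underside, so that they clear fence and jaw. Either broad face may be the front.
- bush_flanged: Bystander: flanged steel bush, 30 x 30 x 28 mm, behind the nest; origin under its centre. Leave alone.
- ring_steel: Bystander: steel ring, 36 mm across, 12 mm high, left of the scraper block; origin under its centre. Leave alone.
- bush_long: Bystander: long steel bush, 26 x 26 x 45 mm, behind the nest; origin under its centre. Leave alone.
There are look-alikes about, which are no part of the job. Of the things that look like the scraper, take the one that is nearest to the robot's base at the start.

How it is judged:
By the outcome, as a careful person would: the job done as asked, in the order asked, and still so for the second after the job is handed in, while the arm keeps its last pose, push and grip.
It also fails if it takes over 51 s, if anything falls off the work surface, if the arm or the gripper's body presses on something with over 40 N, if the wrist force passes 120 N, or if a joint passes its speed limit or range.

### The arm

A 7-joint arm with a two-finger parallel gripper is mounted at the origin on a cart in front of the work surface, level with it; the furniture and walls round the work are solid. World frame = base frame: x ahead of the robot, y to its left, z up, the work surface at z = 0. Lengths are in mm, angles in rad, forces in N, time in s.
With the tool pointing down it reaches from about 350 to 775 mm from the base axis. Payload 3.1 kg.
Tool frame: the origin (TCP) lies on the mounting face of the last link; the fingertips stand 173 mm ahead of it and the grasp point (between the pads) lies 155 mm ahead of it; z points along the fingers, y is the direction in which the jaws open and shut (so a half turn about z gives the same grasp; the last joint's range is limited). The gripper opens to 85 mm and grips with 20 to 120 N. Pads are 22 mm wide; open, the fingers measure 114 mm over their backs; the gripper's body (76 mm by 85 mm) begins 54 mm behind the grasp point. The pads swing forward as they close: fully open they stand 13 mm farther back than shut.
Start: joints at [1.238, 0.311, 0.014, 1.512, -0.004, 1.319, -0.027], TCP at [157.73, -526.91, 404.704] pointing down, gripper open.
Joint ranges: [-2.7, 2.7], [-0.3, 1.91], [-1.27, 1.3], [0.12, 2.57], [-1.44, 4.58], [0.2, 2.03], [-3.05, 3.05]. Speed limits (rad/s): [2.79, 2.79, 3.14, 3.14, 3.14, 3.14, 3.14].

### API

Orientations are given as [roll, pitch, yaw] about the fixed x, y, z axes, in that order (R = Rz(yaw) Ry(pitch) Rx(roll)).
In Python, from plant import status, grab_frame, calibration, ticket gives the robot as it stands.
- The arm moves only by the tool play_rows, never from a script. Its argument "series" is a list of rows, each an object with "translation": the shift along the tool's x, y, z in mm, a list of three; "angular": the turn, a rotation vector about the tool's x, y, z in rad, a list of three; "claw": the closure, from 0 (fully open) to 1 (shut). In form: [{"translation": [tx, ty, tz], "angular": [wx, wy, wz], "claw": claw}, ...]. A call has exactly 5 rows; each row shifts and turns the commanded pose from where the row before left it, along the tool's axes as they then stand; what a row does not reach is not made up. A row lasts 1/10 s, in which the tool goes at most 50 mm and 8.59 degrees, less where a joint would pass 70% of its speed; a pose out of reach is approached as far as the arm can. A call is refused whole if a number of a shift passes 50 or a number of a turn 0.15, either way. A call with a gripper value outside its range is refused whole. The fingers move at their own pace and stop on an object; "squeeze" is the grip in N (left out, the last holds). Time passes only in rows, so rows that do not move let the fingers close, or fill a call up. It gives the time, the measured TCP pose, the force and the opening at its end, in the units of the state.
- status.read_state(): the state, without advancing time (a new reading comes with each control period).
- grab_frame(name): name is "scene" or "top" or "wrist"; returns the picture (480x640x3 uint8, red, green, blue); there is no depth.
- calibration(name): a dict with "K" (3x3 intrinsics, pixels), "rvec" (rotation vector, rad) and "tvec" (3), from world to camera coordinates, as OpenCV has them. Camera axes: x right, y down, z forward; pixel columns grow to the right and rows downward; lengths in mm; the calibration is good to about 2 mm. A picture is of the moment at which its call begins: read the wrist's pose just before it. calibration takes no time and is no camera call; for the wrist camera it gives the pose at the moment of the call.
- ticket.hand_in(): hands the job in, once; it reports no verdict.
The state is a dict: "clock": time; "qpos": joint angles; "joint_velocities": joint speeds; "tau": joint torques, N m; "tool_pos": TCP position; "eef_rot": TCP orientation; "force": force on the tool from outside, world axes, zero at the start; "wrist_torque": the same for the moment, N m; "width": opening from 0.0 (shut) to 1.0 (fully open).
Only numpy, scipy, OpenCV 4.12 (cv2) and the standard library are available. Lean on these libraries where they do the work, as an engineer would, in place of code of your own. Each camera call takes 0.05 s, during which the arm holds its last target.

## Working session

There is one attempt and no reset: what is moved stays moved. The work goes in short steps, Python scripts to look and compute and a tool call to move; the robot and the scene stay as the last step left them, time stands still between calls to the robot, and variables do not carry over. Pictures are saved under pics/ and viewed, and the job is handed in when it is done.

Besides the shell and the picture viewer there is one more tool, called after "Request:" in YAML: its name, and indented under it one key for each argument. play_rows: Moves the arm, as the interface text tells. Its arguments: {"type":"object","properties":{"series":{"type":"array"},"squeeze":{"type":"number"}},"required":["series"]}

```bash
ls; mkdir -p pics
python3 - <<'E'
from plant import status, grab_frame, calibration, ticket
import cv2
print(status.read_state())
for n in ["scene","top"]:
    im=grab_frame(n); cv2.imwrite(f"pics/{n}0.png",im[:,:,::-1])
    print(n,calibration(n))
E
```

```text
pics
{'clock': 0.0, 'qpos': array([ 1.23832939,  0.31173073,  0.01400712,  1.51303004, -0.00441558,
        1.31925195, -0.02721292]), 'joint_velocities': array([-0.00217032,  0.00019775, -0.00036335, -0.0003401 ,  0.00145398,
       -0.00243884,  0.00033937]), 'tau': array([-4.41352853e-06, -3.79919457e+01,  1.45631307e-01, -2.30588490e+01,
        1.21224855e-02,  1.36254236e-02, -8.78552868e-06]), 'tool_pos': array([ 157.60868511, -526.59752855,  403.62878679]), 'eef_rot': array([-3.13920510e+00,  8.69647339e-05,  2.90812723e-01]), 'force': array([0.74725556, 0.03045524, 0.49181935]), 'wrist_torque': array([-0.02136988,  0.0188155 , -0.00130646]), 'width': 1.0021717471724305}
scene {'K': array([[593.88631048,   0.        , 310.31355539],
       [  0.        , 593.88631048, 232.16449461],
       [  0.        ,   0.        ,   1.        ]]), 'rvec': array([ 0.94363886, -2.54457225,  0.97125002]), 'tvec': array([375.3484145 , 376.59180051, 915.85994895])}
top {'K': array([[567.18421866,   0.        , 310.88642696],
       [  0.        , 567.18421866, 244.67959059],
       [  0.        ,   0.        ,   1.        ]]), 'rvec': array([ 2.1530252 , -2.10684066,  0.18769425]), 'tvec': array([-117.84805776,  569.48390827, 1067.79414   ])}
```

View pics/scene0.png

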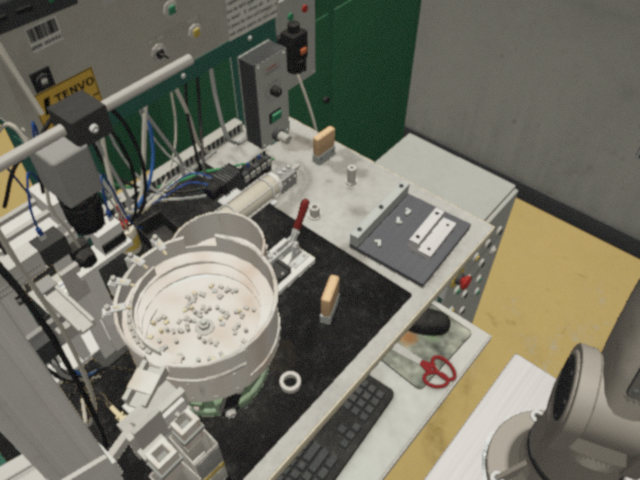

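View pics/top0.png

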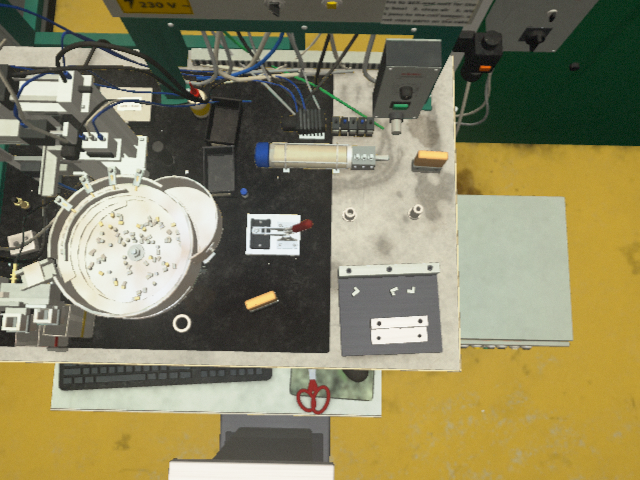

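```bash
cat > h.py <<'E'
import numpy as np, cv2
from plant import status, grab_frame, calibration, ticket
def ray(n,px,c=None):
    c=c or calibration(n); R=cv2.Rodrigues(np.array(c['rvec']))[0]; t=np.array(c['tvec'])
    p=cv2.undistortPoints(np.array([[px]],float),c['K'],None)[0,0]
    return -R.T@t, R.T@np.array([p[0],p[1],1])
def at(n,px,z,c=None):
    o,d=ray(n,px,c); return o+d*(z-o[2])/d[2]
def proj(n,P,c=None):
    c=c or calibration(n)
    return cv2.projectPoints(np.array(P,float).reshape(-1,1,3),np.array(c['rvec']),np.array(c['tvec']),c['K'],None)[0].reshape(-1,2)
def crop(src,dst,x0,y0,x1,y1,s):
    im=cv2.imread(src)[y0:y1,x0:x1]; cv2.imwrite(dst,cv2.resize(im,None,fx=s,fy=s,interpolation=cv2.INTER_CUBIC))
E
python3 - <<'E'
from h import *
crop("pics/top0.png","pics/t_nest.png",330,250,450,365,6)
crop("pics/top0.png","pics/t_scr.png",160,270,300,345,5)
crop("pics/scene0.png","pics/s_nest.png",345,180,475,290,6)
crop("pics/scene0.png","pics/s_scr.png",270,265,350,400,4)
E
```

```text
(no output)
```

View pics/t_nest.png

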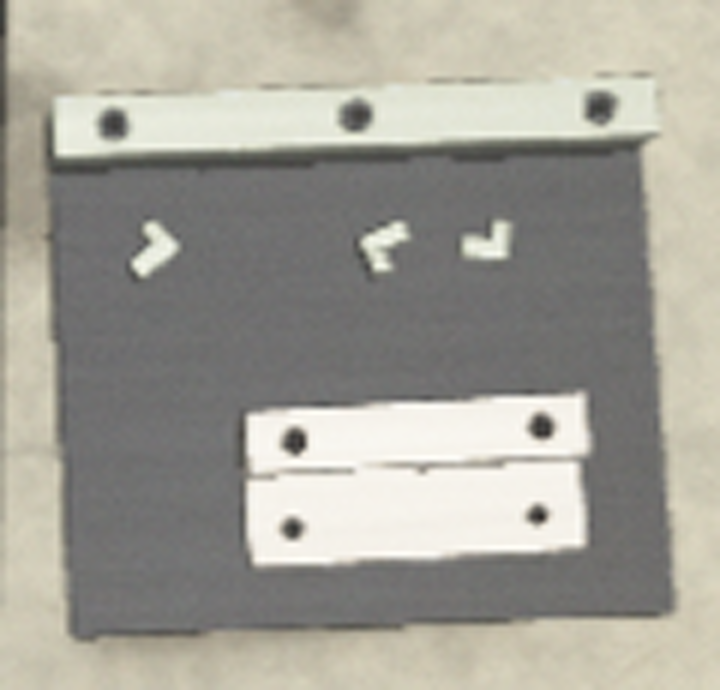

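View pics/t_scr.png

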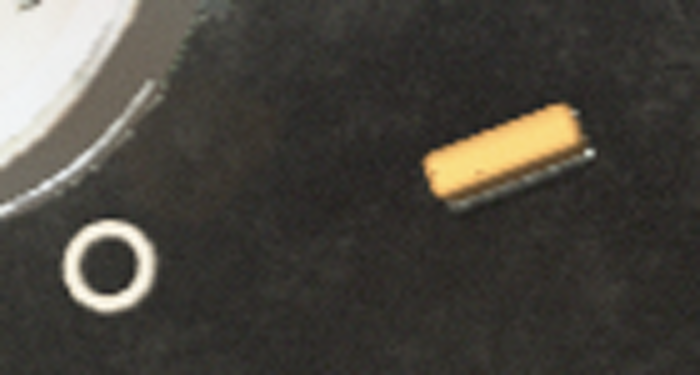

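View pics/s_nest.png

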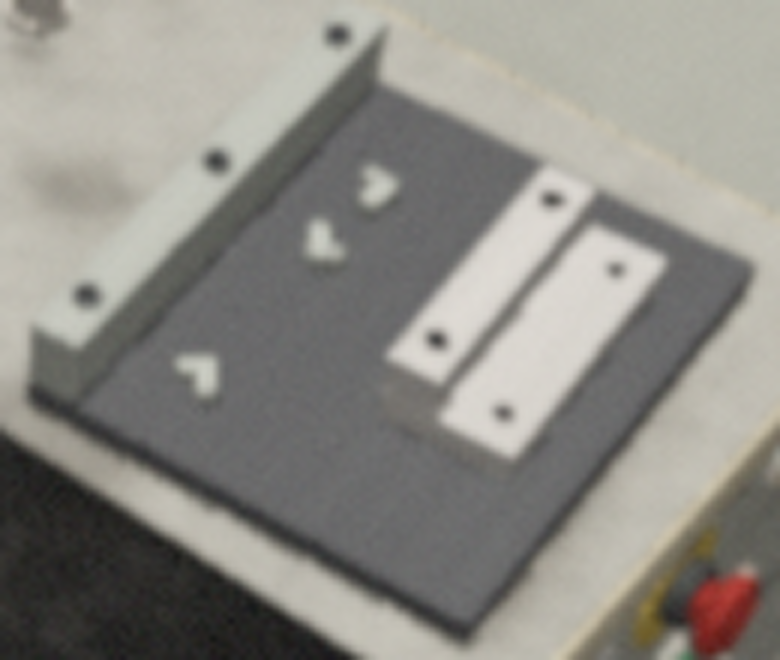

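View pics/s_scr.png

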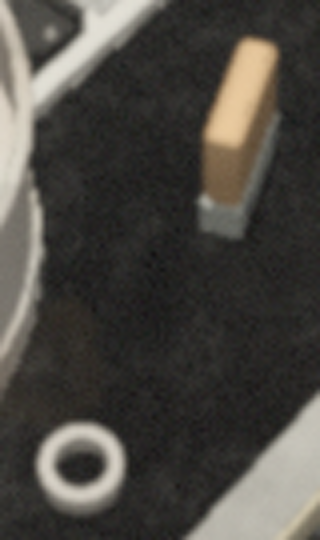

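Run:
```python
from h import *
np.set_printoptions(precision=1,suppress=True)
def T(x,y,z,s=6,ox=330,oy=250): return at("top",((x+.5)/s-.5+ox,(y+.5)/s-.5+oy),z)
def S(x,y,z,s=6,ox=345,oy=180): return at("scene",((x+.5)/s-.5+ox,(y+.5)/s-.5+oy),z)
print("top nest")
for n,a in dict(FL=(70,635,12),FR=(672,610,12),fTL=(53,97,42),fTR=(655,77,42),fNL=(55,158,42),fNR=(657,135,42),s1=(114,124,45),s2=(356,115,45),s3=(601,107,45),
 jFL=(253,566,26),jFR=(585,547,26),jBL=(247,411,44),jBR=(587,393,44),jmL=(247,473,44),jmR=(590,457,44),c0=(155,249,16),c1=(384,247,16),c2=(489,243,16)).items(): print(n,T(*a))
print("scene")
for n,a in dict(FR=(752,265,12),FL=(467,640,12),s1=(87,295,45),s2=(217,160,45),s3=(338,35,45),jFL=(515,458,26),jFR=(668,260,26),jBL=(387,355,44),jBR=(545,163,44),jmR=(597,190,44),jmL=(440,385,44),c0=(200,372,16),c1=(322,243,16),c2=(379,187,16)).items(): print(n,S(*a))
print("scr")
P=[T(x,y,75,5,160,270) for x,y in [(425,158),(563,103),(580,145),(440,198)]]
for p in P: print(p)
print(np.mean(P,0), T(455,208,22,5,160,270),T(592,153,22,5,160,270), 'ring',T(110,266,12,5,160,270))
Q=[S(x,y,75,4,270,265) for x,y in [(204,135),(243,38),(278,45),(243,142)]]
for p in Q: print(p)
print(np.mean(Q,0), 'shoe bottom near',S(240,238,0,4,270,265),S(202,230,0,4,270,265))
```

```text
top nest
FL [ 358.3 -170.    12. ]
FR [ 370.6 -368.1   12. ]
fTL [ 532.3 -160.7   42. ]
fTR [ 543.3 -358.8   42. ]
fNL [ 512.2 -161.6   42. ]
fNR [ 524.1 -359.1   42. ]
s1 [ 523.4 -180.6   45. ]
s2 [ 528.1 -259.9   45. ]
s3 [ 532.5 -340.2   45. ]
jFL [ 381.9 -228.6   26. ]
jFR [ 390.3 -336.8   26. ]
jBL [ 431.1 -224.6   44. ]
jBR [ 439.2 -334.5   44. ]
jmL [ 411.3 -224.6   44. ]
jmR [ 418.7 -335.2   44. ]
c0 [ 485.5 -196.7   16. ]
c1 [ 487.8 -273.1   16. ]
c2 [ 489.9 -308.2   16. ]
scene
FR [ 369.2 -368.2   12. ]
FL [ 353.5 -165.6   12. ]
s1 [ 521.5 -180.3   45. ]
s2 [ 526.  -260.3   45. ]
s3 [ 530.3 -339.6   45. ]
jFL [ 378.9 -228.7   26. ]
jFR [ 387.8 -338.4   26. ]
jBL [ 429.5 -224.4   44. ]
jBR [ 438.5 -334.1   44. ]
jmR [ 417.6 -334.6   44. ]
jmL [ 408.7 -224.8   44. ]
c0 [ 485.3 -199.1   16. ]
c1 [ 488.6 -275.6   16. ]
c2 [ 489.  -311.4   16. ]
scr
[456.1  17.6  75. ]
[478.1 -33.9  75. ]
[462.3 -40.9  75. ]
[441.2  11.3  75. ]
[459.5 -11.5  75. ] [440.6  11.   22. ] [463.5 -42.5  22. ] ring [415.2 148.4  12. ]
[455.5  18.5  75. ]
[477.  -34.6  75. ]
[462.2 -41.9  75. ]
[439.9  10.2  75. ]
[458.7 -11.9  75. ] shoe bottom near [439.4  11.1   0. ] [455.7  19.3   0. ]
```

```bash
cat >> h.py <<'E'
from scipy.spatial.transform import Rotation as Ro
NO=np.array([462.1,-263.8]); NY=0.0565
def nest(x,y): 
    c,s=np.cos(NY),np.sin(NY); return NO+np.array([c*x-s*y,s*x+c*y])
def tonest(p):
    c,s=np.cos(NY),np.sin(NY); d=np.array(p[:2])-NO; return np.array([c*d[0]+s*d[1],-s*d[0]+c*d[1]])
def plan(xyz,yaw,N,start=None,level=True):
    st=status.read_state()
    p,r=start if start else (np.array(st['tool_pos']),Ro.from_euler('xyz',st['eef_rot']))
    R1=Ro.from_euler('xyz',[np.pi,0,yaw]); rv=(r.inv()*R1).as_rotvec()
    for i in range(N):
        d=r.as_matrix().T@(np.array(xyz)-p)/N if i==0 else None
        step=(np.array(xyz)-p)/(N-i); t=np.round(r.as_matrix().T@step,0 if N>3 else 1)
        w=np.round((r.inv()*R1).as_rotvec()/(N-i),3)
        p=p+r.as_matrix()@t; r=r*Ro.from_rotvec(w)
        print(t.tolist(),w.tolist())
    print('end',p,r.as_euler('xyz')); return p,r
def show():
    s=status.read_state(); p=np.array(s['tool_pos'])
    print('t',round(s['clock'],2),'pos',p.round(1),'rpy',np.array(s['eef_rot']).round(4),'nest',tonest(p).round(1),'F',np.array(s['force']).round(1),'M',np.array(s['wrist_torque']).round(2),'w',round(s['width'],3),'q',np.array(s['qpos']).round(2))
E
python3 - <<'E'
from h import *
plan([459.1,-11.7,300],1.965,15)
E
```

```text
[29.0, -27.0, 7.0] [-0.0, -0.0, -0.112]
[32.0, -24.0, 7.0] [-0.0, -0.0, -0.112]
[34.0, -20.0, 7.0] [-0.0, -0.0, -0.112]
[36.0, -16.0, 7.0] [-0.0, -0.0, -0.112]
[38.0, -12.0, 7.0] [-0.0, -0.0, -0.111]
[39.0, -7.0, 7.0] [-0.0, -0.0, -0.112]
[40.0, -3.0, 7.0] [-0.0, -0.0, -0.111]
[40.0, 1.0, 7.0] [-0.0, -0.0, -0.112]
[39.0, 6.0, 7.0] [-0.0, -0.0, -0.111]
[39.0, 10.0, 7.0] [-0.0, -0.0, -0.112]
[37.0, 14.0, 7.0] [-0.0, -0.0, -0.111]
[35.0, 18.0, 7.0] [-0.0, -0.001, -0.112]
[33.0, 22.0, 7.0] [-0.0, -0.0, -0.111]
[30.0, 26.0, 7.0] [-0.0, -0.001, -0.112]
[28.0, 29.0, 6.0] [-0.0, -0.0, -0.111]
end [458.60590376 -11.66088559 300.40415446] [-3.14115324e+00 -2.26016830e-04  1.96488373e+00]
```

Request:
play_rows:
  series:
    - {"translation": [29, -27, 7], "angular": [0, 0, -0.112], "claw": 0}
    - {"translation": [32, -24, 7], "angular": [0, 0, -0.112], "claw": 0}
    - {"translation": [34, -20, 7], "angular": [0, 0, -0.112], "claw": 0}
    - {"translation": [36, -16, 7], "angular": [0, 0, -0.112], "claw": 0}
    - {"translation": [38, -12, 7], "angular": [0, 0, -0.111], "claw": 0}

```text
clock: 0.6
tool_pos: [257.7, -353.7, 369.1]
eef_rot: [-3.141, -0.0, 0.854]
force: [0.7, 0.3, 0.0]
width: 0.997
```

Request:
play_rows:
  series:
    - {"translation": [39, -7, 7], "angular": [0, 0, -0.112], "claw": 0}
    - {"translation": [40, -3, 7], "angular": [0, 0, -0.111], "claw": 0}
    - {"translation": [40, 1, 7], "angular": [0, 0, -0.112], "claw": 0}
    - {"translation": [39, 6, 7], "angular": [0, 0, -0.111], "claw": 0}
    - {"translation": [39, 10, 7], "angular": [0, 0, -0.112], "claw": 0}

```text
clock: 1.1
tool_pos: [358.9, -182.1, 334.3]
eef_rot: [-3.141, 0.0, 1.412]
force: [0.8, -0.9, -0.7]
width: 0.999
```

Request:
play_rows:
  series:
    - {"translation": [37, 14, 7], "angular": [0, 0, -0.111], "claw": 0}
    - {"translation": [35, 18, 7], "angular": [0, 0, -0.112], "claw": 0}
    - {"translation": [33, 22, 7], "angular": [0, 0, -0.111], "claw": 0}
    - {"translation": [30, 26, 7], "angular": [0, 0, -0.112], "claw": 0}
    - {"translation": [28, 29, 6], "angular": [0, 0, -0.111], "claw": 0}

```text
clock: 1.6
tool_pos: [459.1, -11.0, 300.1]
eef_rot: [-3.141, 0.0, 1.969]
force: [0.2, -0.6, -0.1]
width: 1.0
```

Run:
```python
from h import *
show()
c=calibration("wrist"); im=grab_frame("wrist"); cv2.imwrite("pics/w1.png",im[:,:,::-1])
show()
P=[[456,18,75],[477.7,-34,75],[462.2,-41.4,75],[440.6,10.8,75]]
print(proj("wrist",P,c))
```

```text
t 1.6 pos [459.1 -11.  300.1] rpy [-3.1408e+00  1.0000e-04  1.9688e+00] nest [ 11.3 252.6] F [ 0.2 -0.6 -0.1] M [-0.03 -0.03  0.01] w 1.0 q [ 0.52  0.28 -0.63  1.89  0.19  1.04  0.21]
t 1.65 pos [461.3  -3.7 300.1] rpy [ 3.1353 -0.0058  1.9812] nest [ 13.9 259.7] F [3.6 5.7 0.6] M [ 0.4  -0.32  0.  ] w 1.003 q [ 0.51  0.28 -0.64  1.88  0.19  1.03  0.21]
[[338.41248648 225.18342837]
 [336.89900163 319.24941805]
 [307.59582042 320.4936602 ]
 [307.10220339 226.38372505]]
```

View pics/w1.png

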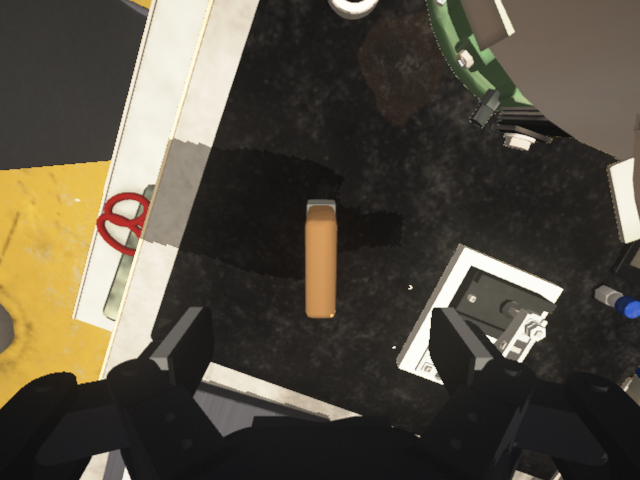

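Request:
play_rows:
  series:
    - {"translation": [0, 0, 15], "angular": [0, 0, 0], "claw": 0}
    - {"translation": [0, 0, 15], "angular": [0, 0, 0], "claw": 0}
    - {"translation": [0, 0, 10], "angular": [0, 0, 0], "claw": 0}
    - {"translation": [0, 0, 0], "angular": [0, 0, 0], "claw": 0}
    - {"translation": [0, 0, 0], "angular": [0, 0, 0], "claw": 0}

```text
clock: 2.15
tool_pos: [458.8, -12.3, 260.8]
eef_rot: [-3.141, -0.0, 1.964]
force: [0.1, 0.1, 0.7]
width: 1.006
```

Run:
```python
from h import *
show()
c=calibration("wrist"); im=grab_frame("wrist"); cv2.imwrite("pics/w2.png",im[:,:,::-1])
show()
P=[[456,18,75],[477.7,-34,75],[462.2,-41.4,75],[440.6,10.8,75]]
print(proj("wrist",P,c))
crop("pics/w2.png","pics/w2c.png",240,160,400,360,3)
```

```text
t 2.15 pos [458.8 -12.3 260.8] rpy [-3.1415e+00 -1.0000e-04  1.9643e+00] nest [ 10.9 251.3] F [0.1 0.1 0.7] M [ 0.01 -0.01  0.03] w 1.006 q [ 0.5   0.33 -0.61  1.93  0.23  0.95  0.17]
t 2.2 pos [459.  -12.3 261.2] rpy [3.1408e+00 5.0000e-04 1.9644e+00] nest [ 11.1 251.3] F [0.7 0.2 0. ] M [ 0.01 -0.04  0.05] w 1.001 q [ 0.5   0.33 -0.61  1.93  0.23  0.95  0.17]
[[343.77625847 242.55897847]
 [341.98175319 355.42864923]
 [306.35092631 357.04140472]
 [305.04424841 244.19365782]]
```

View pics/w2c.png

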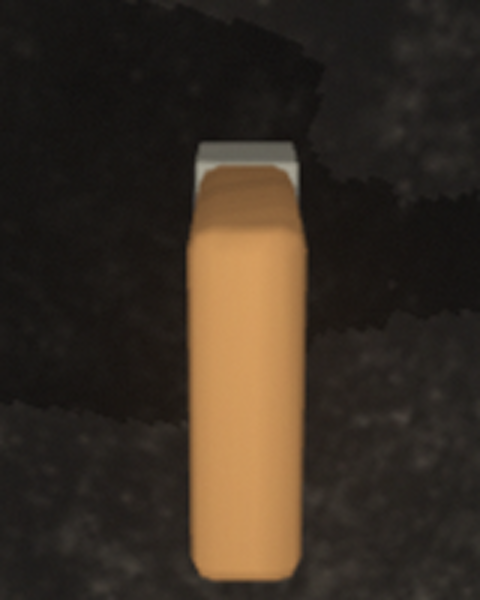

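Request:
play_rows:
  series:
    - {"translation": [0, 0, 16], "angular": [0, 0, 0], "claw": 0}
    - {"translation": [0, 0, 17], "angular": [0, 0, 0], "claw": 0}
    - {"translation": [0, 0, 13], "angular": [0, 0, 0], "claw": 0}
    - {"translation": [0, 0, 4], "angular": [0, 0, 0], "claw": 0}
    - {"translation": [0, 0, 0], "angular": [0, 0, 0], "claw": 0}

```text
clock: 2.7
tool_pos: [458.7, -12.2, 210.5]
eef_rot: [-3.141, -0.0, 1.965]
force: [-0.4, 0.7, -0.5]
width: 1.0
```

Request:
play_rows:
  series:
    - {"translation": [0, 0, 0], "angular": [0, 0, 0], "claw": 1}
    - {"translation": [0, 0, 0], "angular": [0, 0, 0], "claw": 1}
    - {"translation": [0, 0, 0], "angular": [0, 0, 0], "claw": 1}
    - {"translation": [0, 0, 0], "angular": [0, 0, 0], "claw": 1}
    - {"translation": [0, 0, 0], "angular": [0, 0, 0], "claw": 1}
  squeeze: 100

```text
clock: 3.2
tool_pos: [459.2, -12.1, 211.2]
eef_rot: [3.14, 0.001, 1.965]
force: [2.2, -1.1, -1.9]
width: 0.2
```

Request:
play_rows:
  series:
    - {"translation": [0, 0, 0], "angular": [0, 0, 0], "claw": 1}
    - {"translation": [0, 0, 0], "angular": [0, 0, 0], "claw": 1}
    - {"translation": [0, 0, 0], "angular": [0, 0, 0], "claw": 1}
    - {"translation": [0, 0, 0], "angular": [0, 0, 0], "claw": 1}
    - {"translation": [0, 0, 0], "angular": [0, 0, 0], "claw": 1}

```text
clock: 3.7
tool_pos: [459.2, -12.0, 211.1]
eef_rot: [3.141, 0.001, 1.965]
force: [0.6, 1.0, 5.3]
width: 0.198
```

Run:
```python
from h import *
show()
c=calibration("wrist"); im=grab_frame("wrist"); cv2.imwrite("pics/w3.png",im[:,:,::-1])
cv2.imwrite("pics/s3.png",grab_frame("scene")[200:400,200:450,::-1])
```

```text
t 3.7 pos [459.2 -12.  211.1] rpy [3.1405e+00 5.0000e-04 1.9650e+00] nest [ 11.3 251.5] F [0.6 1.  5.3] M [ 0.02 -0.01  0.01] w 0.198 q [ 0.46  0.41 -0.58  1.98  0.3   0.83  0.11]
```

View pics/w3.png

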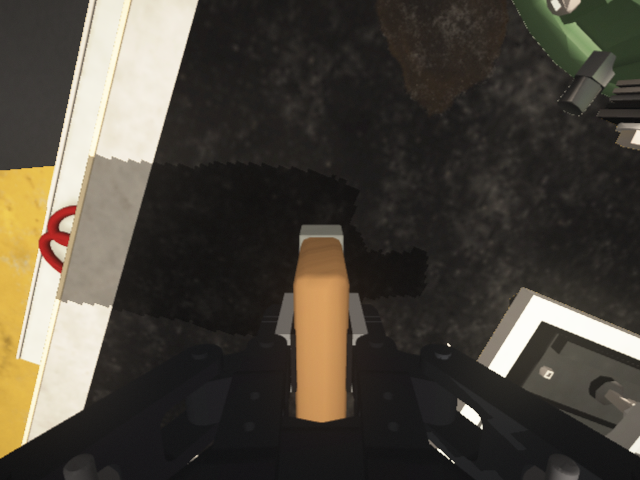

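View pics/s3.png

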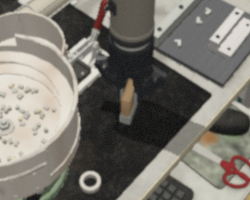

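Run:
```python
from h import *
r=Ro.from_euler('xyz',[np.pi,0,1.965])
a=plan([*nest(19,-80),300],0.0565,15,start=(np.array([459.1,-12.1,301]),r))
```

```text
[-21.0, -7.0, 0.0] [0.0, -0.0, 0.127]
[-22.0, -4.0, 0.0] [-0.0, -0.0, 0.127]
[-22.0, -1.0, 0.0] [-0.0, -0.0, 0.127]
[-22.0, 1.0, 0.0] [-0.0, -0.0, 0.127]
[-22.0, 4.0, 0.0] [-0.0, -0.0, 0.127]
[-21.0, 7.0, 0.0] [-0.0, -0.0, 0.127]
[-20.0, 10.0, 0.0] [-0.0, -0.0, 0.127]
[-18.0, 12.0, 0.0] [-0.0, -0.0, 0.127]
[-17.0, 14.0, 0.0] [-0.0, -0.0, 0.128]
[-15.0, 16.0, 0.0] [-0.0, -0.0, 0.127]
[-13.0, 18.0, 0.0] [-0.0, -0.0, 0.128]
[-10.0, 20.0, 0.0] [-0.0, -0.0, 0.127]
[-8.0, 21.0, 0.0] [-0.0, -0.0, 0.128]
[-5.0, 21.0, 0.0] [-0.0, -0.0, 0.127]
[-2.0, 22.0, 1.0] [-0.0, -0.0, 0.128]
end [ 485.62548234 -342.71058235  300.        ] [ 3.14159265e+00 -2.22044605e-16  5.60000000e-02]
```

Request:
play_rows:
  series:
    - {"translation": [0, 0, -10], "angular": [0, 0, 0], "claw": 1}
    - {"translation": [0, 0, -25], "angular": [0, 0, 0], "claw": 1}
    - {"translation": [0, 0, -30], "angular": [0, 0, 0], "claw": 1}
    - {"translation": [0, 0, -20], "angular": [0, 0, 0], "claw": 1}
    - {"translation": [0, 0, -5], "angular": [0, 0, 0], "claw": 1}

```text
clock: 4.3
tool_pos: [459.3, -11.9, 302.7]
eef_rot: [3.139, 0.002, 1.965]
force: [0.4, -0.1, -1.0]
width: 0.2
```

Request:
play_rows:
  series:
    - {"translation": [-21, -7, 0], "angular": [0, 0, 0.127], "claw": 1}
    - {"translation": [-22, -4, 0], "angular": [0, 0, 0.127], "claw": 1}
    - {"translation": [-22, -1, 0], "angular": [0, 0, 0.127], "claw": 1}
    - {"translation": [-22, 1, 0], "angular": [0, 0, 0.127], "claw": 1}
    - {"translation": [-22, 4, 0], "angular": [0, 0, 0.127], "claw": 1}

```text
clock: 4.8
tool_pos: [466.2, -123.5, 299.2]
eef_rot: [-3.138, -0.0, 1.325]
force: [-0.1, 0.3, -1.8]
width: 0.194
```

Request:
play_rows:
  series:
    - {"translation": [-21, 7, 0], "angular": [0, 0, 0.127], "claw": 1}
    - {"translation": [-20, 10, 0], "angular": [0, 0, 0.127], "claw": 1}
    - {"translation": [-18, 12, 0], "angular": [0, 0, 0.127], "claw": 1}
    - {"translation": [-17, 14, 0], "angular": [0, 0, 0.128], "claw": 1}
    - {"translation": [-15, 16, 0], "angular": [0, 0, 0.127], "claw": 1}

```text
clock: 5.3
tool_pos: [475.2, -233.0, 299.0]
eef_rot: [-3.138, 0.002, 0.689]
force: [-0.3, 0.4, -1.9]
width: 0.198
```

Request:
play_rows:
  series:
    - {"translation": [-13, 18, 0], "angular": [0, 0, 0.128], "claw": 1}
    - {"translation": [-10, 20, 0], "angular": [0, 0, 0.127], "claw": 1}
    - {"translation": [-8, 21, 0], "angular": [0, 0, 0.128], "claw": 1}
    - {"translation": [-5, 21, 0], "angular": [0, 0, 0.127], "claw": 1}
    - {"translation": [-2, 22, 1], "angular": [0, 0, 0.128], "claw": 1}

```text
clock: 5.8
tool_pos: [484.6, -343.2, 297.8]
eef_rot: [-3.139, 0.003, 0.051]
force: [0.2, -0.4, -0.7]
width: 0.198
```

Request:
play_rows:
  series:
    - {"translation": [0, 0, 10], "angular": [0, 0, 0], "claw": 1}
    - {"translation": [0, 0, 10], "angular": [0, 0, 0], "claw": 1}
    - {"translation": [0, 0, 0], "angular": [0, 0, 0], "claw": 1}
    - {"translation": [0, 0, 0], "angular": [0, 0, 0], "claw": 1}
    - {"translation": [0, 0, 0], "angular": [0, 0, 0], "claw": 1}

```text
clock: 6.3
tool_pos: [485.6, -341.8, 279.9]
eef_rot: [-3.141, -0.0, 0.058]
force: [0.1, 0.4, -0.5]
width: 0.198
```

Run:
```python
from h import *
show()
c=calibration("wrist"); im=grab_frame("wrist"); cv2.imwrite("pics/w4.png",im[:,:,::-1]);print(c)
im=grab_frame("scene"); cv2.imwrite("pics/s4f.png",im[:,:,::-1]); crop("pics/s4f.png","pics/s4.png",330,130,480,290,4)
```

```text
t 6.3 pos [ 485.6 -341.8  279.9] rpy [-3.1412e+00 -4.0000e-04  5.7900e-02] nest [ 19.1 -79.2] F [ 0.1  0.4 -0.5] M [-0.01 -0.07 -0.03] w 0.198 q [ 0.67  0.5  -0.12  1.56  0.06  1.09 -0.98]
{'K': array([[365.91408483,   0.        , 320.9428478 ],
       [  0.        , 365.91408483, 246.81479374],
       [  0.        ,   0.        ,   1.        ]]), 'rvec': array([-2.12536272,  2.00649912,  0.2846842 ]), 'tvec': array([-368.19338006,  444.31823209,  387.58409622])}
```

View pics/w4.png

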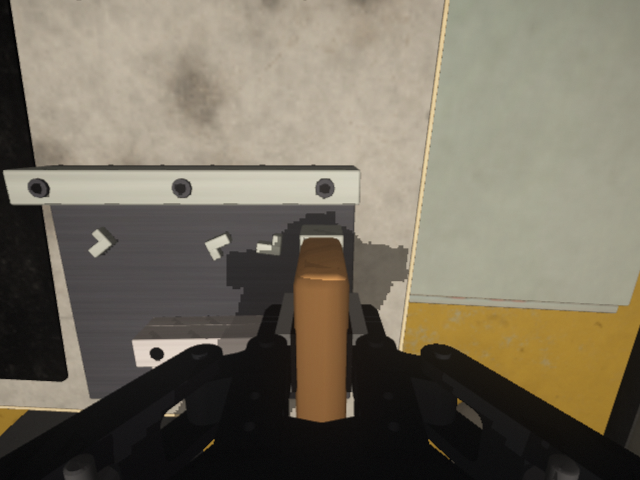

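View pics/s4.png

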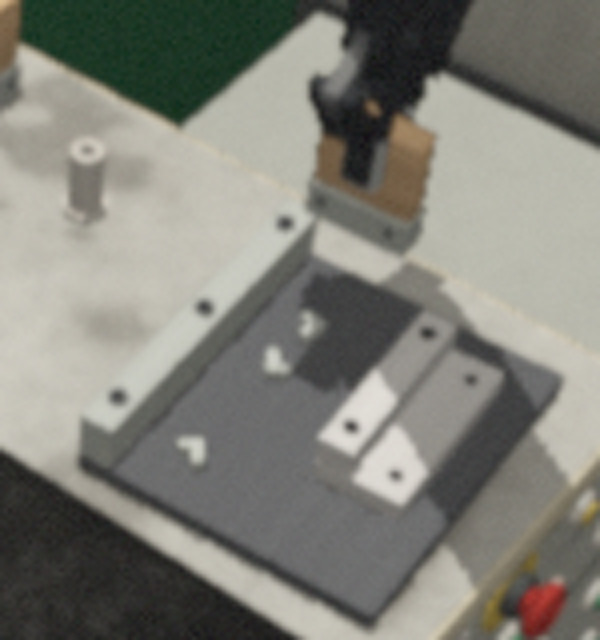

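Run:
```python
from h import *
c={'K':np.array([[365.914,0,320.943],[0,365.914,246.815],[0,0,1]]),'rvec':np.array([-2.12536272,  2.00649912,  0.2846842 ]),'tvec':np.array([-368.19338006,  444.31823209,  387.58409622])}
for px in [(38,187),(181,187),(325,187)]:
    p=at("wrist",px,45,c); print(p,tonest(p))
for px in [(48,206),(354,206)]: print(tonest(at("wrist",px,42,c)),tonest(at("wrist",px,12,c)))
for px in [(100,243),(217,245),(269,245)]: print('clip',tonest(at("wrist",px,16,c)))
# predicted scraper shoe far top edge in px (nest offsets), underside z=279.9-211.1
z=279.9-211.1
for dx in (30,): 
  P=[[*nest(19.1+30,-79.2+s*10),z+h] for h in (22,0) for s in (1,-1)]+[[*nest(19.1+30,-79.2+s*9),z+75] for s in (1,-1)]
print(proj("wrist",P,c))
```

```text
[ 521.40709444 -181.97479718   45.        ] [63.83312274 78.34556598]
[ 525.95484853 -260.94770152   45.        ] [63.91402445 -0.75813268]
[ 530.53498401 -340.48291711   45.        ] [ 63.99550221 -80.42507389]
[52.71554922 77.25924427] [47.5130317  99.81497461]
[ 52.89232118 -97.02234027] [ 47.71546459 -99.76601644]
clip [23.6101083  67.58137634]
clip [22.31471318 -9.52049414]
clip [ 22.34895355 -43.89251436]
[[300.7155814  233.19879563]
 [345.72141532 233.24256547]
 [303.03478409 222.57007586]
 [342.86474419 222.60932787]
 [294.80114499 275.32114973]
 [353.76586642 275.37546863]]
```

Request:
play_rows:
  series:
    - {"translation": [-1, 0, 10], "angular": [0, 0, 0], "claw": 1}
    - {"translation": [0, 0, 17], "angular": [0, 0, 0], "claw": 1}
    - {"translation": [0, 0, 15], "angular": [0, 0, 0], "claw": 1}
    - {"translation": [0, 0, 8], "angular": [0, 0, 0], "claw": 1}
    - {"translation": [0, 0, 0], "angular": [0, 0, 0], "claw": 1}

```text
clock: 6.9
tool_pos: [483.5, -342.4, 228.0]
eef_rot: [-3.139, 0.003, 0.056]
force: [-0.5, 0.6, -1.5]
width: 0.197
```

Request:
play_rows:
  series:
    - {"translation": [0, 0, 3], "angular": [0, 0, 0], "claw": 1}
    - {"translation": [0, 0, 2], "angular": [0, 0, 0], "claw": 1}
    - {"translation": [0, 0, 0], "angular": [0, 0, 0], "claw": 1}
    - {"translation": [0, 0, 0], "angular": [0, 0, 0], "claw": 1}
    - {"translation": [0, 0, 0], "angular": [0, 0, 0], "claw": 1}

```text
clock: 7.4
tool_pos: [484.4, -342.9, 225.1]
eef_rot: [3.141, -0.001, 0.056]
force: [-0.5, -0.4, -1.0]
width: 0.197
```

Run:
```python
from h import *
show()
c=calibration("wrist"); im=grab_frame("wrist"); cv2.imwrite("pics/w5.png",im[:,:,::-1])
```

```text
t 7.4 pos [ 484.4 -342.9  225.1] rpy [ 3.1411e+00 -6.0000e-04  5.5900e-02] nest [ 17.8 -80.2] F [-0.5 -0.4 -1. ] M [ 0.04 -0.02  0.01] w 0.197 q [ 0.67  0.56 -0.11  1.62  0.07  0.97 -0.98]
```

View pics/w5.png

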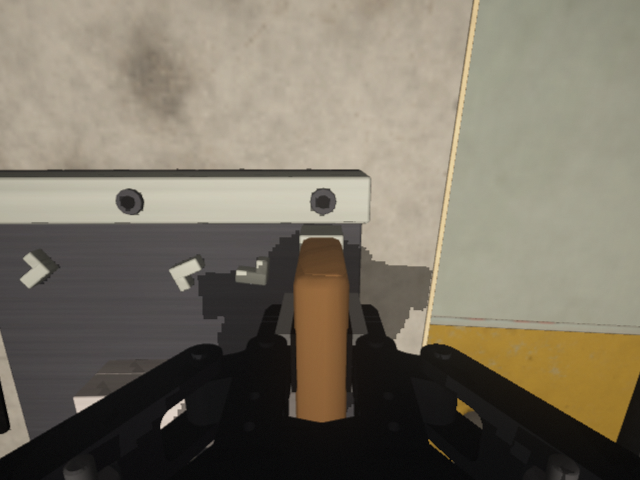

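Request:
play_rows:
  series:
    - {"translation": [0, 0, 1], "angular": [0, 0, 0], "claw": 1}
    - {"translation": [0, -4, 0], "angular": [0, 0, 0], "claw": 1}
    - {"translation": [0, -8, 0], "angular": [0, 0, 0], "claw": 1}
    - {"translation": [0, -8, 0], "angular": [0, 0, 0], "claw": 1}
    - {"translation": [0, -8, 0], "angular": [0, 0, 0], "claw": 1}

```text
clock: 7.95
tool_pos: [482.8, -313.6, 223.7]
eef_rot: [-3.141, -0.0, 0.057]
force: [-0.2, 0.6, -1.6]
width: 0.199
```

Request:
play_rows:
  series:
    - {"translation": [0, -8, 0], "angular": [0, 0, 0], "claw": 1}
    - {"translation": [0, -8, 0], "angular": [0, 0, 0], "claw": 1}
    - {"translation": [0, -8, 0], "angular": [0, 0, 0], "claw": 1}
    - {"translation": [0, -8, 0], "angular": [0, 0, 0], "claw": 1}
    - {"translation": [0, -8, 0], "angular": [0, 0, 0], "claw": 1}

```text
clock: 8.45
tool_pos: [480.5, -274.2, 223.7]
eef_rot: [3.141, -0.0, 0.056]
force: [1.2, 0.7, -1.0]
width: 0.198
```

Run:
```python
from h import *
show()
im=grab_frame("wrist"); cv2.imwrite("pics/w6.png",im[:,:,::-1])
```

```text
t 8.45 pos [ 480.5 -274.2  223.7] rpy [ 3.1415e+00 -1.0000e-04  5.5900e-02] nest [ 17.7 -11.4] F [ 1.2  0.7 -1. ] M [-0.04  0.02 -0.08] w 0.198 q [ 0.58  0.49 -0.13  1.73  0.07  0.92 -1.09]
```

View pics/w6.png

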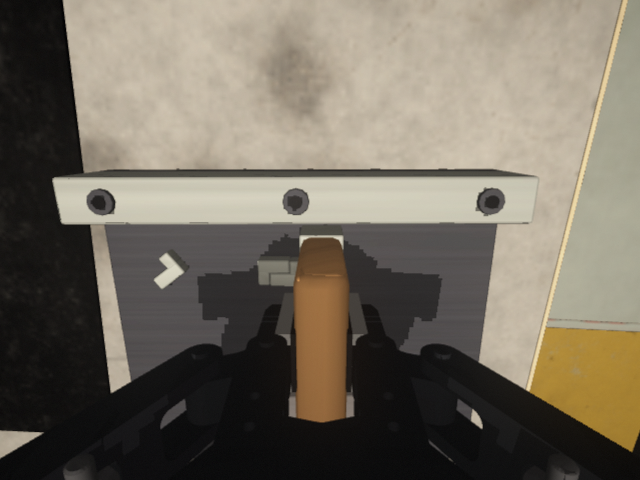

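Request:
play_rows:
  series:
    - {"translation": [0, -8, 0], "angular": [0, 0, 0], "claw": 1}
    - {"translation": [0, -8, 0], "angular": [0, 0, 0], "claw": 1}
    - {"translation": [0, -8, 0], "angular": [0, 0, 0], "claw": 1}
    - {"translation": [0, -8, 0], "angular": [0, 0, 0], "claw": 1}
    - {"translation": [0, -8, 0], "angular": [0, 0, 0], "claw": 1}

```text
clock: 9.0
tool_pos: [478.2, -234.3, 223.7]
eef_rot: [3.142, -0.0, 0.056]
force: [-0.3, -0.3, -1.6]
width: 0.195
```

Request:
play_rows:
  series:
    - {"translation": [0, -8, 0], "angular": [0, 0, 0], "claw": 1}
    - {"translation": [0, -8, 0], "angular": [0, 0, 0], "claw": 1}
    - {"translation": [0, -8, 0], "angular": [0, 0, 0], "claw": 1}
    - {"translation": [0, -8, 0], "angular": [0, 0, 0], "claw": 1}
    - {"translation": [0, -8, 0], "angular": [0, 0, 0], "claw": 1}

```text
clock: 9.5
tool_pos: [476.0, -194.4, 223.7]
eef_rot: [3.142, -0.0, 0.056]
force: [-0.6, 0.7, -1.4]
width: 0.196
```

Run:
```python
from h import *
show()
im=grab_frame("wrist"); cv2.imwrite("pics/w7.png",im[:,:,::-1])
```

```text
t 9.5 pos [ 476.  -194.4  223.7] rpy [ 3.1415e+00 -1.0000e-04  5.5900e-02] nest [17.8 68.5] F [-0.6  0.7 -1.4] M [-0.13 -0.03 -0.04] w 0.196 q [ 0.47  0.42 -0.15  1.84  0.08  0.88 -1.23]
```

View pics/w7.png

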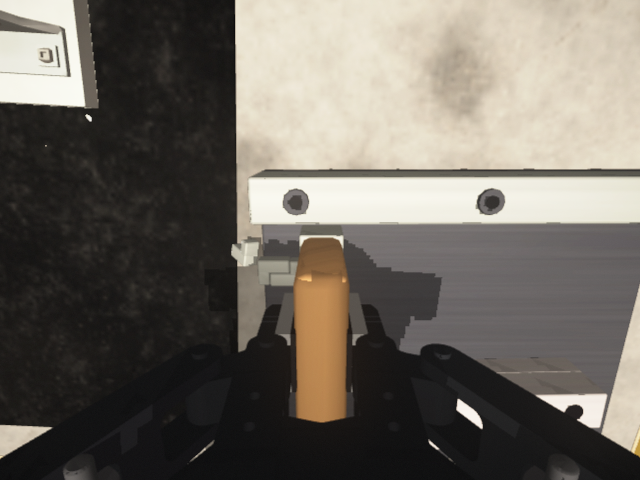

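Request:
play_rows:
  series:
    - {"translation": [0, -8, 0], "angular": [0, 0, 0], "claw": 1}
    - {"translation": [0, -8, 0], "angular": [0, 0, 0], "claw": 1}
    - {"translation": [0, -8, 0], "angular": [0, 0, 0], "claw": 1}
    - {"translation": [0, -8, 0], "angular": [0, 0, 0], "claw": 1}
    - {"translation": [0, -8, 0], "angular": [0, 0, 0], "claw": 1}

```text
clock: 10.05
tool_pos: [473.7, -154.3, 223.7]
eef_rot: [-3.142, -0.0, 0.056]
force: [-0.4, -0.8, -1.2]
width: 0.197
```

Request:
play_rows:
  series:
    - {"translation": [0, -8, 0], "angular": [0, 0, 0], "claw": 1}
    - {"translation": [0, -8, 0], "angular": [0, 0, 0], "claw": 1}
    - {"translation": [0, -8, 0], "angular": [0, 0, 0], "claw": 1}
    - {"translation": [0, -8, 0], "angular": [0, 0, 0], "claw": 1}
    - {"translation": [0, -4, 0], "angular": [0, 0, 0], "claw": 1}

```text
clock: 10.55
tool_pos: [471.8, -118.0, 223.8]
eef_rot: [-3.141, -0.0, 0.057]
force: [0.3, -0.4, -2.0]
width: 0.197
```

Run:
```python
from h import *
show()
im=grab_frame("wrist"); cv2.imwrite("pics/w8.png",im[:,:,::-1])
im=grab_frame("scene"); cv2.imwrite("pics/s8f.png",im[:,:,::-1]); crop("pics/s8f.png","pics/s8.png",310,150,480,300,4)
```

```text
t 10.55 pos [ 471.8 -118.   223.8] rpy [-3.1413e+00 -1.0000e-04  5.7100e-02] nest [ 17.9 145. ] F [ 0.3 -0.4 -2. ] M [-0.11 -0.05 -0.05] w 0.197 q [ 0.35  0.38 -0.18  1.91  0.09  0.86 -1.38]
```

View pics/w8.png

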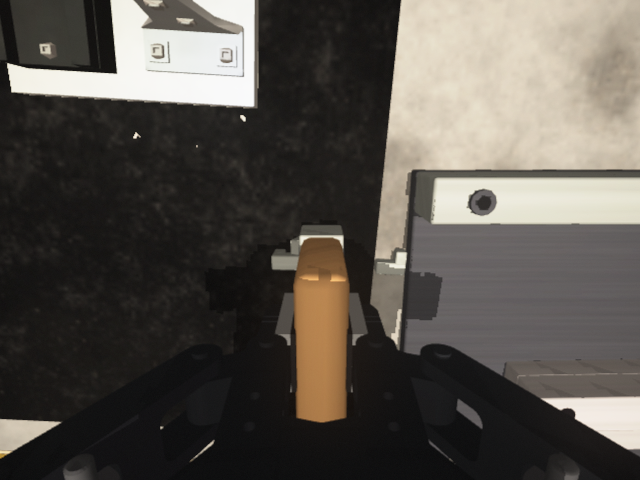

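View pics/s8.png

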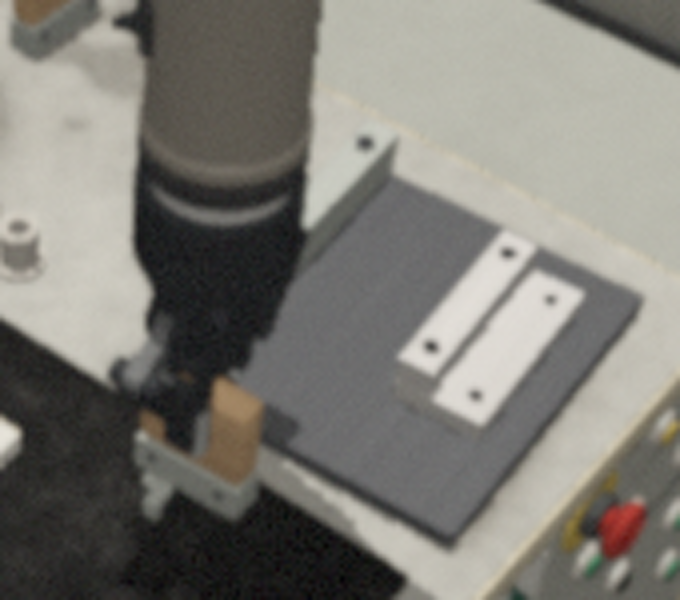

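Request:
play_rows:
  series:
    - {"translation": [0, 0, -10], "angular": [0, 0, 0], "claw": 1}
    - {"translation": [0, 0, -20], "angular": [0, 0, 0], "claw": 1}
    - {"translation": [0, 0, -25], "angular": [0, 0, 0], "claw": 1}
    - {"translation": [-10, 0, -20], "angular": [0, 0, -0.1], "claw": 1}
    - {"translation": [-15, 0, -5], "angular": [0, 0, -0.12], "claw": 1}

```text
clock: 11.15
tool_pos: [448.5, -122.4, 307.1]
eef_rot: [3.138, -0.006, 0.281]
force: [0.6, -0.0, -1.1]
width: 0.199
```

Request:
play_rows:
  series:
    - {"translation": [-20, 0, 0], "angular": [0, 0, -0.14], "claw": 1}
    - {"translation": [-15, 0, 0], "angular": [0, 0, -0.14], "claw": 1}
    - {"translation": [-10, 0, 0], "angular": [0, 0, -0.14], "claw": 1}
    - {"translation": [0, 0, 0], "angular": [0, 0, -0.14], "claw": 1}
    - {"translation": [0, 0, 0], "angular": [0, 0, -0.1], "claw": 1}

```text
clock: 11.65
tool_pos: [405.1, -139.6, 304.5]
eef_rot: [3.14, 0.0, 0.939]
force: [0.6, 0.3, -2.0]
width: 0.196
```

Run:
```python
from h import *
show()
im=grab_frame("wrist"); cv2.imwrite("pics/w9.png",im[:,:,::-1])
im=grab_frame("top"); cv2.imwrite("pics/t9f.png",im[:,:,::-1]); crop("pics/t9f.png","pics/t9.png",290,240,450,365,5)
im=grab_frame("scene"); cv2.imwrite("pics/s9f.png",im[:,:,::-1]); crop("pics/s9f.png","pics/s9.png",310,170,480,310,4)
```

```text
t 11.65 pos [ 405.1 -139.6  304.5] rpy [3.1405e+00 2.0000e-04 9.3860e-01] nest [-49.9 127.2] F [ 0.6  0.3 -2. ] M [ 0.03 -0.05  0.01] w 0.196 q [ 0.54  0.17 -0.28  1.96  0.06  1.02 -0.4 ]
```

View pics/w9.png

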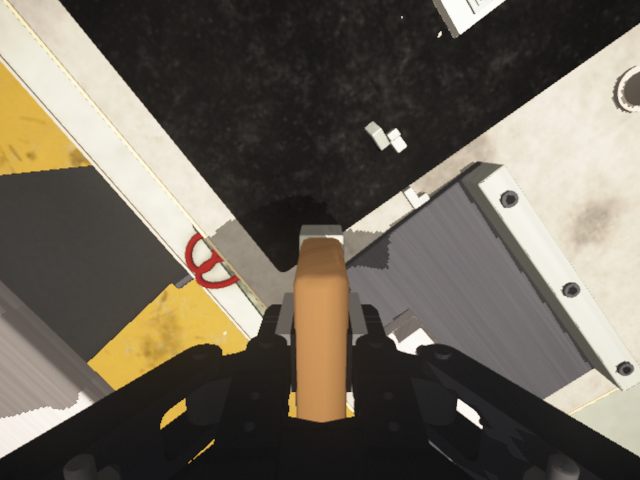

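View pics/t9.png

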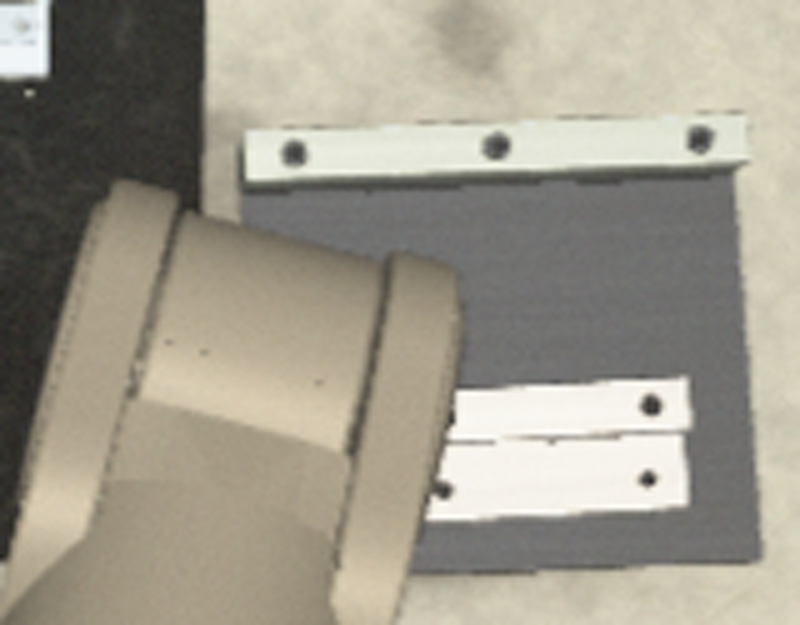

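View pics/s9.png

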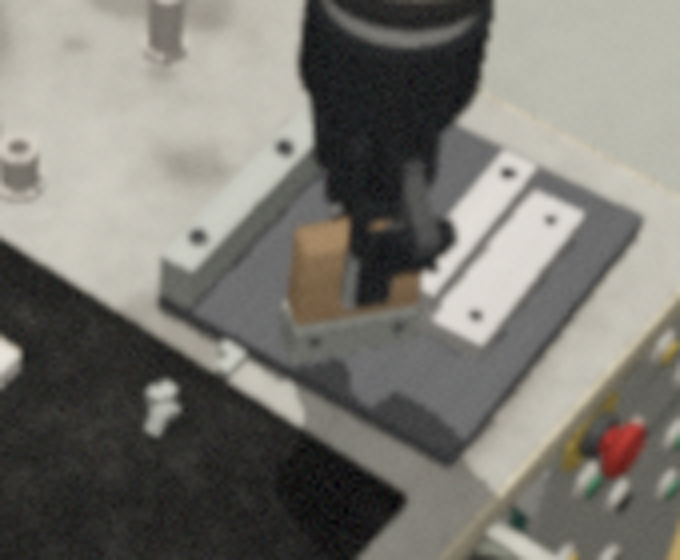

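Run:
```python
from h import *
crop("pics/w9.png","pics/w9c.png",350,100,470,240,5)
crop("pics/s9f.png","pics/s9c.png",335,240,395,290,10)
```

```text
(no output)
```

View pics/w9c.png

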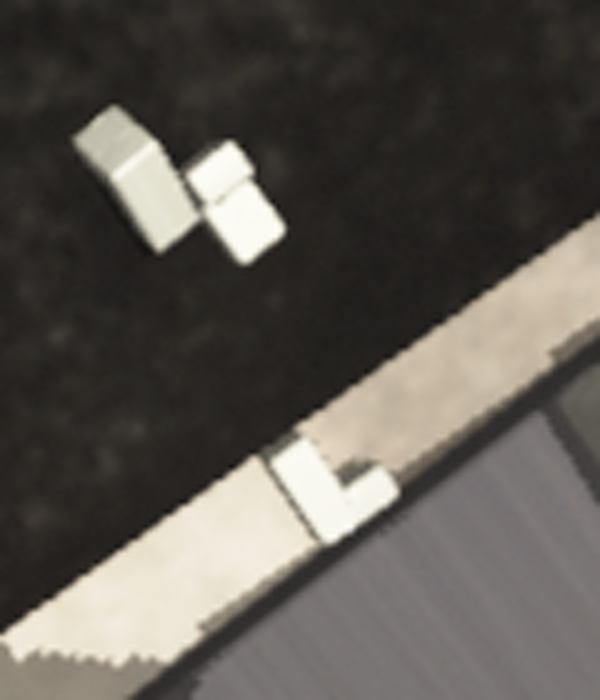

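View pics/s9c.png

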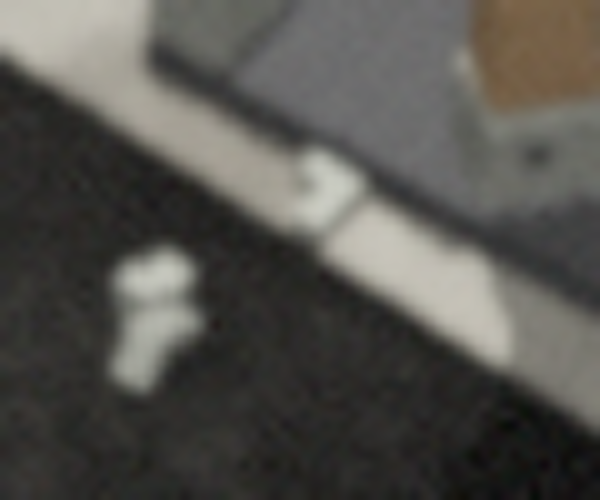

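Run:
```python
from h import *
plan([401.6,-281.8,290],1.627,8)
```

```text
[-15.0, 10.0, 2.0] [0.0, 0.0, -0.087]
[-15.0, 9.0, 2.0] [0.0, 0.0, -0.087]
[-16.0, 8.0, 2.0] [0.0, 0.0, -0.087]
[-17.0, 6.0, 2.0] [0.0, 0.0, -0.087]
[-17.0, 5.0, 2.0] [0.0, 0.0, -0.087]
[-18.0, 3.0, 1.0] [0.0, 0.0, -0.086]
[-18.0, 1.0, 2.0] [0.0, 0.0, -0.087]
[-17.0, 0.0, 1.0] [0.001, 0.0, -0.086]
end [ 401.33407904 -281.60542975  290.34277659] [-3.14133615e+00  4.54191450e-04  1.62684332e+00]
```

Request:
play_rows:
  series:
    - {"translation": [-15, 10, 2], "angular": [0, 0, -0.087], "claw": 1}
    - {"translation": [-15, 9, 2], "angular": [0, 0, -0.087], "claw": 1}
    - {"translation": [-16, 8, 2], "angular": [0, 0, -0.087], "claw": 1}
    - {"translation": [-17, 6, 2], "angular": [0, 0, -0.087], "claw": 1}
    - {"translation": [-17, 5, 2], "angular": [0, 0, -0.087], "claw": 1}

```text
clock: 12.3
tool_pos: [403.9, -228.8, 293.9]
eef_rot: [3.141, 0.0, 1.372]
force: [-0.4, 0.2, -1.9]
width: 0.198
```

Request:
play_rows:
  series:
    - {"translation": [-18, 3, 1], "angular": [0, 0, -0.086], "claw": 1}
    - {"translation": [-18, 1, 2], "angular": [0, 0, -0.087], "claw": 1}
    - {"translation": [-17, 0, 1], "angular": [0, 0, -0.086], "claw": 1}
    - {"translation": [0, 0, 0], "angular": [0, 0, 0], "claw": 1}
    - {"translation": [0, 0, 0], "angular": [0, 0, 0], "claw": 1}

```text
clock: 12.8
tool_pos: [401.8, -280.9, 289.7]
eef_rot: [-3.141, -0.001, 1.626]
force: [0.7, 1.1, -2.0]
width: 0.197
```

Run:
```python
from h import *
show()
im=grab_frame("wrist"); cv2.imwrite("pics/w10.png",im[:,:,::-1])
im=grab_frame("scene"); cv2.imwrite("pics/s10f.png",im[:,:,::-1]); crop("pics/s10f.png","pics/s10.png",330,150,480,300,4)
show()
```

```text
t 12.8 pos [ 401.8 -280.9  289.7] rpy [-3.1415e+00 -9.0000e-04  1.6262e+00] nest [-61.2 -13.7] F [ 0.7  1.1 -2. ] M [0.07 0.03 0.01] w 0.197 q [ 0.8   0.31 -0.28  1.83  0.1   1.02  0.54]
t 12.9 pos [ 402.1 -279.9  289.8] rpy [ 3.1415e+00 -9.0000e-04  1.6296e+00] nest [-60.8 -12.7] F [-0.7 -0.4 -2.2] M [-0.05 -0.01 -0.02] w 0.199 q [ 0.8   0.31 -0.28  1.83  0.1   1.02  0.54]
```

View pics/w10.png

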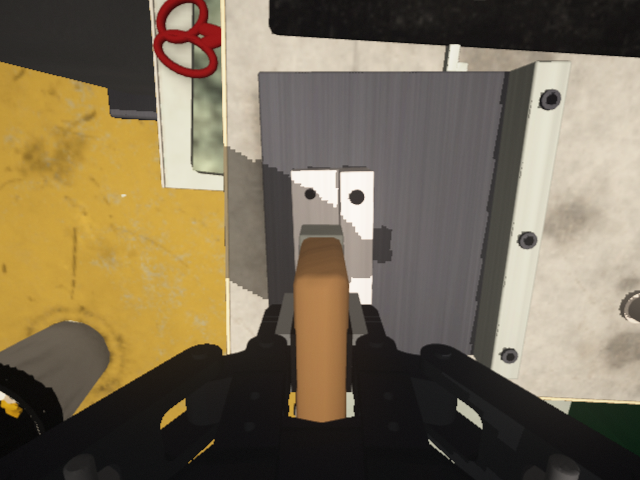

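View pics/s10.png

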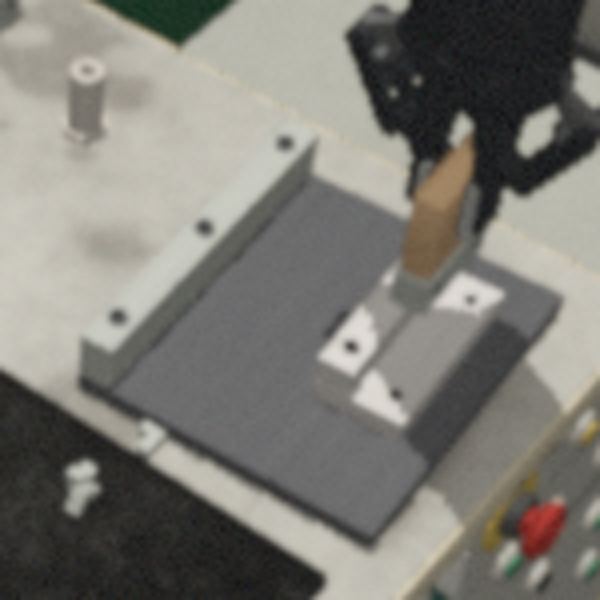

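Run:
```python
from h import *
np.set_printoptions(precision=1,suppress=True)
c=calibration("wrist")
for n,px,z in [("foot front L",(291,171),26),("riser top",(341,171),44),("upr back",(374,171),44),("uprback low",(372,305),44),("screw mid",(527,240),45),("screwL",(550,99),45)]:
    p=at("wrist",px,z,c); print(n,p,tonest(p))
```

```text
foot front L [ 379.  -227.5   26. ] [-80.9  40.9]
riser top [ 409.1 -224.4   44. ] [-50.7  42.4]
upr back [ 428.1 -223.2   44. ] [-31.7  42.4]
uprback low [ 435.1 -307.2   44. ] [-29.4 -41.8]
screw mid [ 524.3 -258.5   45. ] [62.4  1.7]
screwL [ 519.7 -179.3   45. ] [62.3 81.2]
```

Request:
play_rows:
  series:
    - {"translation": [0, -1.5, 8], "angular": [0, 0, 0], "claw": 1}
    - {"translation": [0, 0, 15], "angular": [0, 0, 0], "claw": 1}
    - {"translation": [0, 0, 15], "angular": [0, 0, 0], "claw": 1}
    - {"translation": [0, 0, 8], "angular": [0, 0, 0], "claw": 1}
    - {"translation": [0, 0, 0], "angular": [0, 0, 0], "claw": 1}

```text
clock: 13.4
tool_pos: [399.7, -280.3, 242.3]
eef_rot: [-3.139, -0.002, 1.63]
force: [-0.7, 0.1, -1.7]
width: 0.198
```

Request:
play_rows:
  series:
    - {"translation": [0, 0, 2], "angular": [0, 0, 0], "claw": 1}
    - {"translation": [0, 0, 0], "angular": [0, 0, 0], "claw": 1}
    - {"translation": [0, 0, 0], "angular": [0, 0, 0], "claw": 1}
    - {"translation": [0, 0, 0], "angular": [0, 0, 0], "claw": 1}
    - {"translation": [0, 0, 0], "angular": [0, 0, 0], "claw": 1}

```text
clock: 13.9
tool_pos: [400.4, -281.3, 242.0]
eef_rot: [3.141, 0.0, 1.63]
force: [1.1, 0.1, -2.0]
width: 0.192
```

Run:
```python
from h import *
show()
im=grab_frame("scene"); cv2.imwrite("pics/s11f.png",im[:,:,::-1]); crop("pics/s11f.png","pics/s11.png",380,170,470,270,7)
show()
```

```text
t 13.9 pos [ 400.4 -281.3  242. ] rpy [3.1411e+00 5.0000e-04 1.6298e+00] nest [-62.6 -14. ] F [ 1.1  0.1 -2. ] M [ 0.01  0.04 -0.04] w 0.192 q [ 0.8   0.37 -0.27  1.89  0.12  0.9   0.53]
t 13.95 pos [ 400.3 -281.4  241.9] rpy [3.1412e+00 4.0000e-04 1.6297e+00] nest [-62.7 -14. ] F [ 0.4  0.1 -2.2] M [-0.    0.02 -0.  ] w 0.196 q [ 0.8   0.37 -0.27  1.89  0.12  0.9   0.53]
```

View pics/s11.png

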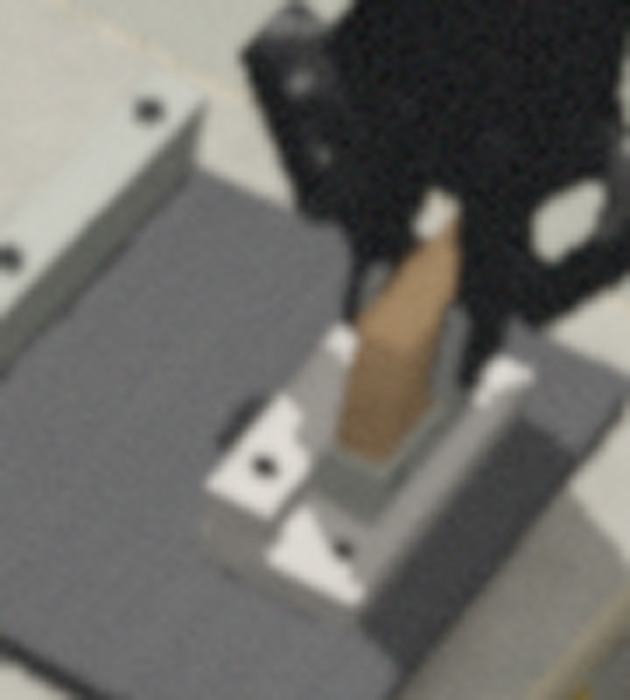

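Request:
play_rows:
  series:
    - {"translation": [0, 0, 1.5], "angular": [0, 0, 0], "claw": 1}
    - {"translation": [0, 0, 1], "angular": [0, 0, 0], "claw": 1}
    - {"translation": [0, 0, 1], "angular": [0, 0, 0], "claw": 1}
    - {"translation": [0, 0, 0.5], "angular": [0, 0, 0], "claw": 1}
    - {"translation": [0, 0, 0], "angular": [0, 0, 0], "claw": 1}

```text
clock: 14.45
tool_pos: [400.2, -281.2, 237.6]
eef_rot: [-3.141, -0.0, 1.63]
force: [-0.5, -0.3, -1.5]
width: 0.196
```

Request:
play_rows:
  series:
    - {"translation": [0, 0, 0.5], "angular": [0, 0, 0], "claw": 1}
    - {"translation": [0, 0, 0.5], "angular": [0, 0, 0], "claw": 1}
    - {"translation": [0, 0, 0.5], "angular": [0, 0, 0], "claw": 1}
    - {"translation": [0, 0, 0], "angular": [0, 0, 0], "claw": 1}
    - {"translation": [0, 0, 0], "angular": [0, 0, 0], "claw": 1}

```text
clock: 14.95
tool_pos: [400.4, -281.2, 237.2]
eef_rot: [3.141, 0.001, 1.63]
force: [-1.5, 0.8, 4.7]
width: 0.197
```

Request:
play_rows:
  series:
    - {"translation": [0, 1, 0.3], "angular": [0, 0, 0], "claw": 1}
    - {"translation": [0, 1, 0.2], "angular": [0, 0, 0], "claw": 1}
    - {"translation": [0, 2, 0], "angular": [0, 0, 0], "claw": 1}
    - {"translation": [0, 2, 0], "angular": [0, 0, 0], "claw": 1}
    - {"translation": [0, 2, 0], "angular": [0, 0, 0], "claw": 1}

```text
clock: 15.45
tool_pos: [404.2, -281.5, 237.1]
eef_rot: [-3.129, -0.001, 1.628]
force: [-14.8, 1.9, 21.8]
width: 0.199
```

Request:
play_rows:
  series:
    - {"translation": [0, 3, 0], "angular": [0, 0, 0], "claw": 1}
    - {"translation": [0, 3, 0], "angular": [0, 0, 0], "claw": 1}
    - {"translation": [0, 3, 0], "angular": [0, 0, 0], "claw": 1}
    - {"translation": [0, 3, 0], "angular": [0, 0, 0], "claw": 1}
    - {"translation": [0, 3, 0], "angular": [0, 0, 0], "claw": 1}

```text
clock: 15.95
tool_pos: [413.7, -282.0, 237.2]
eef_rot: [-3.113, -0.003, 1.625]
force: [-27.2, 2.6, 36.8]
width: 0.197
```

Run:
```python
from h import *
show()
im=grab_frame("scene"); cv2.imwrite("pics/s12f.png",im[:,:,::-1]); crop("pics/s12f.png","pics/s12.png",360,170,470,270,6)
show()
```

```text
t 15.95 pos [ 413.7 -282.   237.2] rpy [-3.1135e+00 -2.5000e-03  1.6252e+00] nest [-49.4 -15.4] F [-27.2   2.6  36.8] M [0.44 6.9  0.05] w 0.197 q [ 0.77  0.4  -0.26  1.85  0.14  0.93  0.49]
t 16.0 pos [ 414.5 -282.   237.2] rpy [-3.1157e+00 -2.0000e-03  1.6255e+00] nest [-48.5 -15.4] F [-22.5   2.5  29.8] M [0.31 5.88 0.01] w 0.195 q [ 0.77  0.4  -0.26  1.85  0.14  0.93  0.49]
```

View pics/s12.png

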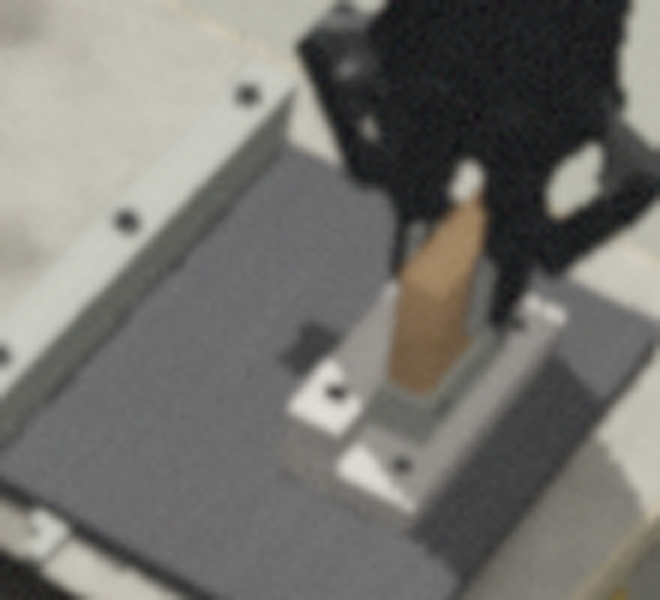

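Request:
play_rows:
  series:
    - {"translation": [0, 0, -0.5], "angular": [-0.005, 0, 0], "claw": 1}
    - {"translation": [0, 1, -0.5], "angular": [-0.005, 0, 0], "claw": 1}
    - {"translation": [0, 1, 0], "angular": [-0.005, 0, 0], "claw": 1}
    - {"translation": [0, 1, 0], "angular": [-0.005, 0, 0], "claw": 1}
    - {"translation": [0, 1, 0], "angular": [0, 0, 0], "claw": 1}

```text
clock: 16.5
tool_pos: [421.2, -281.7, 237.1]
eef_rot: [3.139, -0.001, 1.627]
force: [-16.4, 0.3, 17.8]
width: 0.199
```

Run:
```python
from h import *
show()
```

```text
t 16.5 pos [ 421.2 -281.7  237.1] rpy [ 3.1385e+00 -5.0000e-04  1.6269e+00] nest [-41.9 -15.5] F [-16.4   0.3  17.8] M [-0.16  4.22  0.08] w 0.199 q [ 0.77  0.4  -0.27  1.85  0.13  0.91  0.5 ]
```

Request:
play_rows:
  series:
    - {"translation": [0, 3, -0.5], "angular": [0, 0, 0], "claw": 1}
    - {"translation": [0, 4, 0], "angular": [0, 0, 0], "claw": 1}
    - {"translation": [0, 4, 0], "angular": [0, 0, 0], "claw": 1}
    - {"translation": [0, 4, 0], "angular": [0, 0, 0], "claw": 1}
    - {"translation": [0, 4, 0], "angular": [0, 0, 0], "claw": 1}

```text
clock: 17.0
tool_pos: [443.1, -279.7, 237.2]
eef_rot: [3.131, -0.0, 1.628]
force: [-6.9, -0.7, 4.8]
width: 0.193
```

Run:
```python
from h import *
show()
```

```text
t 17.0 pos [ 443.1 -279.7  237.2] rpy [ 3.1305e+00 -3.0000e-04  1.6279e+00] nest [-19.9 -14.8] F [-6.9 -0.7  4.8] M [-0.15  1.8   0.06] w 0.193 q [ 0.74  0.43 -0.27  1.8   0.13  0.92  0.47]
```

Request:
play_rows:
  series:
    - {"translation": [0, 4, 0], "angular": [0, 0, 0], "claw": 1}
    - {"translation": [0, 4, 0], "angular": [0, 0, 0], "claw": 1}
    - {"translation": [0, 4, 0], "angular": [0, 0, 0], "claw": 1}
    - {"translation": [0, 4, 0], "angular": [0, 0, 0], "claw": 1}
    - {"translation": [0, 4, 0], "angular": [0, 0, 0], "claw": 1}

```text
clock: 17.5
tool_pos: [464.8, -277.9, 237.3]
eef_rot: [3.126, -0.0, 1.629]
force: [-2.2, -0.6, -1.3]
width: 0.199
```

Request:
play_rows:
  series:
    - {"translation": [0, 4, 0], "angular": [0, 0, 0], "claw": 1}
    - {"translation": [0, 4, 0], "angular": [0, 0, 0], "claw": 1}
    - {"translation": [0, 3, 0], "angular": [0, 0, 0], "claw": 1}
    - {"translation": [0, 2, 0], "angular": [0, 0, 0], "claw": 1}
    - {"translation": [0, 2, 0], "angular": [0, 0, 0], "claw": 1}

```text
clock: 18.0
tool_pos: [481.3, -276.2, 238.1]
eef_rot: [3.122, -0.0, 1.63]
force: [-2.2, 0.7, -2.6]
width: 0.194
```

Run:
```python
from h import *
show()
im=grab_frame("scene"); cv2.imwrite("pics/s13f.png",im[:,:,::-1]); crop("pics/s13f.png","pics/s13.png",340,160,470,280,6)
im=grab_frame("wrist"); cv2.imwrite("pics/w13.png",im[:,:,::-1])
show()
```

```text
t 18.0 pos [ 481.3 -276.2  238.1] rpy [ 3.1220e+00 -4.0000e-04  1.6302e+00] nest [ 18.5 -13.5] F [-2.2  0.7 -2.6] M [-0.03  0.57 -0.01] w 0.194 q [ 0.7   0.48 -0.27  1.72  0.14  0.94  0.43]
t 18.1 pos [ 481.6 -276.2  238.4] rpy [ 3.1209e+00 -1.0000e-04  1.6303e+00] nest [ 18.7 -13.5] F [-1.6 -0.1 -1.8] M [ 0.08  0.34 -0.02] w 0.2 q [ 0.7   0.48 -0.27  1.72  0.14  0.94  0.43]
```

View pics/s13.png

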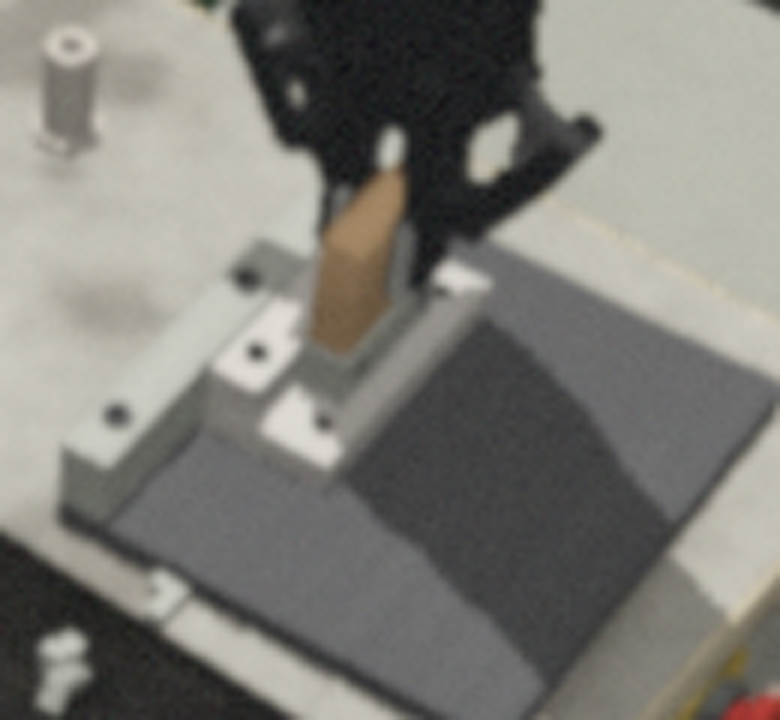

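View pics/w13.png

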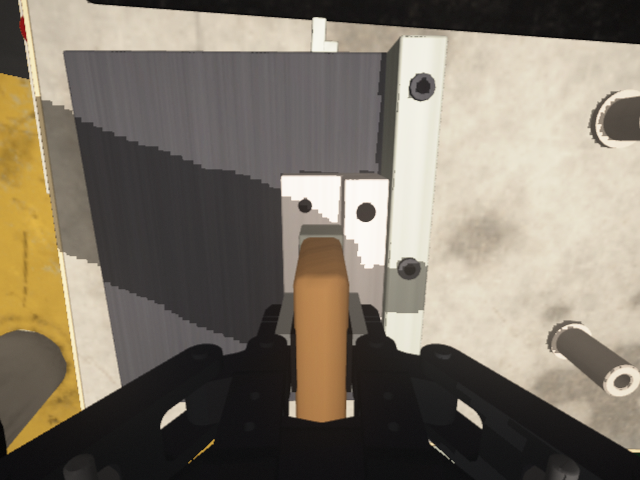

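Request:
play_rows:
  series:
    - {"translation": [0, 0, 1], "angular": [0, 0, 0], "claw": 1}
    - {"translation": [0, 0, 1], "angular": [0, 0, 0], "claw": 1}
    - {"translation": [0, 1, 0], "angular": [0, 0, 0], "claw": 1}
    - {"translation": [0, 1, 0], "angular": [0, 0, 0], "claw": 1}
    - {"translation": [0, 0, 0], "angular": [0, 0, 0], "claw": 1}

```text
clock: 18.6
tool_pos: [482.4, -276.5, 237.3]
eef_rot: [3.124, 0.0, 1.629]
force: [-5.9, 1.5, 7.8]
width: 0.197
```

Run:
```python
from h import *
show()
```

```text
t 18.6 pos [ 482.4 -276.5  237.3] rpy [3.1240e+00 1.0000e-04 1.6295e+00] nest [ 19.5 -13.8] F [-5.9  1.5  7.8] M [0.28 1.41 0.08] w 0.197 q [ 0.69  0.48 -0.27  1.72  0.14  0.94  0.43]
```

Request:
play_rows:
  series:
    - {"translation": [0, 1, 0], "angular": [0, 0, 0], "claw": 1}
    - {"translation": [0, 1, 0], "angular": [0, 0, 0], "claw": 1}
    - {"translation": [0, 1, 0], "angular": [0, 0, 0], "claw": 1}
    - {"translation": [0, 0, 0], "angular": [0, 0, 0], "claw": 1}
    - {"translation": [0, 0, 0], "angular": [0, 0, 0], "claw": 1}

```text
clock: 19.1
tool_pos: [483.6, -276.6, 237.2]
eef_rot: [3.129, -0.001, 1.629]
force: [-10.3, 1.8, 11.0]
width: 0.197
```

Run:
```python
from h import *
show()
```

```text
t 19.1 pos [ 483.6 -276.6  237.2] rpy [ 3.1292e+00 -5.0000e-04  1.6291e+00] nest [ 20.7 -14. ] F [-10.3   1.8  11. ] M [0.34 2.57 0.04] w 0.197 q [ 0.69  0.49 -0.27  1.71  0.15  0.95  0.43]
```

Request:
play_rows:
  series:
    - {"translation": [0, 1, 0], "angular": [0, 0, 0], "claw": 1}
    - {"translation": [0, 1, 0], "angular": [0, 0, 0], "claw": 1}
    - {"translation": [0, 1, 0], "angular": [0, 0, 0], "claw": 1}
    - {"translation": [0, 0, 0], "angular": [0, 0, 0], "claw": 1}
    - {"translation": [0, 0, 0], "angular": [0, 0, 0], "claw": 1}

```text
clock: 19.6
tool_pos: [485.7, -276.8, 237.2]
eef_rot: [3.132, -0.001, 1.628]
force: [-11.9, 1.1, 12.1]
width: 0.198
```

Run:
```python
from h import *
show()
im=grab_frame("wrist"); cv2.imwrite("pics/w14.png",im[:,:,::-1]); crop("pics/w14.png","pics/w14c.png",260,30,460,330,2)
```

```text
t 19.6 pos [ 485.7 -276.8  237.2] rpy [ 3.1317e+00 -6.0000e-04  1.6284e+00] nest [ 22.9 -14.3] F [-11.9   1.1  12.1] M [0.33 3.01 0.02] w 0.198 q [ 0.69  0.49 -0.27  1.7   0.15  0.96  0.42]
```

View pics/w14c.png

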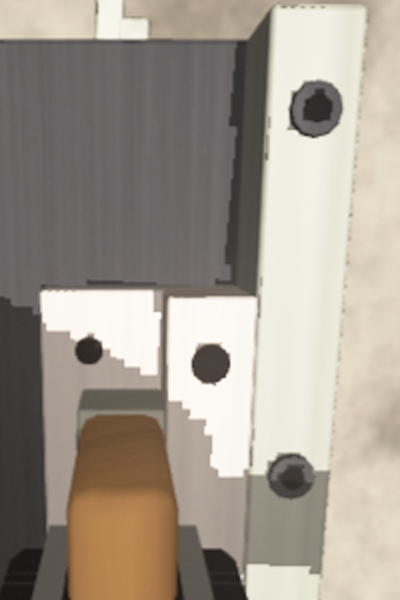

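Request:
play_rows:
  series:
    - {"translation": [0, 1, 0], "angular": [0, 0, 0], "claw": 1}
    - {"translation": [0, 1, 0], "angular": [0, 0, 0], "claw": 1}
    - {"translation": [0, 1, 0], "angular": [0, 0, 0], "claw": 1}
    - {"translation": [0, 0, 0], "angular": [0, 0, 0], "claw": 1}
    - {"translation": [0, 0, 0], "angular": [0, 0, 0], "claw": 1}

```text
clock: 20.15
tool_pos: [486.9, -276.8, 237.2]
eef_rot: [3.137, -0.001, 1.628]
force: [-17.0, 2.1, 16.4]
width: 0.197
```

Run:
```python
from h import *
show()
```

```text
t 20.15 pos [ 486.9 -276.8  237.2] rpy [ 3.1372e+00 -1.4000e-03  1.6280e+00] nest [ 24.  -14.4] F [-17.    2.1  16.4] M [0.42 4.1  0.11] w 0.197 q [ 0.68  0.5  -0.27  1.7   0.15  0.96  0.42]
```

Request:
play_rows:
  series:
    - {"translation": [0, 1, -0.3], "angular": [0, 0, 0], "claw": 1}
    - {"translation": [0, 1, -0.4], "angular": [0, 0, 0], "claw": 1}
    - {"translation": [0, 1, -0.4], "angular": [0, 0, 0], "claw": 1}
    - {"translation": [0, 1, -0.4], "angular": [0, 0, 0], "claw": 1}
    - {"translation": [0, 0, 0], "angular": [0, 0, 0], "claw": 1}

```text
clock: 20.65
tool_pos: [488.4, -277.0, 237.3]
eef_rot: [-3.139, -0.003, 1.627]
force: [-21.0, 2.2, 15.5]
width: 0.2
```

Run:
```python
from h import *
show()
```

```text
t 20.65 pos [ 488.4 -277.   237.3] rpy [-3.1385e+00 -2.8000e-03  1.6273e+00] nest [ 25.6 -14.7] F [-21.    2.2  15.5] M [0.3  4.84 0.18] w 0.2 q [ 0.68  0.5  -0.27  1.69  0.15  0.97  0.42]
```

Request:
play_rows:
  series:
    - {"translation": [0, 0.5, -0.4], "angular": [-0.003, 0, 0], "claw": 1}
    - {"translation": [0, 0.5, -0.4], "angular": [-0.003, 0, 0], "claw": 1}
    - {"translation": [0, 0.5, 0], "angular": [0, 0, 0], "claw": 1}
    - {"translation": [0, 0, 0], "angular": [0, 0, 0], "claw": 1}
    - {"translation": [0, 0, 0], "angular": [0, 0, 0], "claw": 1}

```text
clock: 21.15
tool_pos: [488.3, -277.1, 237.3]
eef_rot: [-3.14, -0.004, 1.627]
force: [-23.6, 1.6, 15.7]
width: 0.201
```

Run:
```python
from h import *
show()
```

```text
t 21.15 pos [ 488.3 -277.1  237.3] rpy [-3.1396 -0.0037  1.627 ] nest [ 25.4 -14.8] F [-23.6   1.6  15.7] M [0.19 5.63 0.25] w 0.201 q [ 0.68  0.5  -0.27  1.69  0.15  0.97  0.42]
```

Request:
play_rows:
  series:
    - {"translation": [0, 0.5, -0.4], "angular": [0, 0, 0], "claw": 1}
    - {"translation": [0, 0.5, -0.4], "angular": [0, 0, 0], "claw": 1}
    - {"translation": [0, 0, 0], "angular": [0, 0, 0], "claw": 1}
    - {"translation": [0, 0, 0], "angular": [0, 0, 0], "claw": 1}
    - {"translation": [0, 0, 0], "angular": [0, 0, 0], "claw": 1}

```text
clock: 21.65
tool_pos: [488.7, -277.2, 237.3]
eef_rot: [-3.138, -0.004, 1.627]
force: [-23.7, 1.3, 12.8]
width: 0.201
```

Run:
```python
from h import *
show()
im=grab_frame("scene"); cv2.imwrite("pics/s15f.png",im[:,:,::-1]); crop("pics/s15f.png","pics/s15.png",330,160,460,280,6)
im=grab_frame("wrist"); cv2.imwrite("pics/w15.png",im[:,:,::-1])
im=grab_frame("top"); cv2.imwrite("pics/t15f.png",im[:,:,::-1]); crop("pics/t15f.png","pics/t15.png",300,240,450,365,5)
show()
```

```text
t 21.65 pos [ 488.7 -277.2  237.3] rpy [-3.1378 -0.0041  1.6268] nest [ 25.8 -14.9] F [-23.7   1.3  12.8] M [0.   5.69 0.24] w 0.201 q [ 0.68  0.5  -0.27  1.69  0.15  0.98  0.42]
t 21.8 pos [ 488.7 -277.2  237.3] rpy [-3.1379 -0.0041  1.6268] nest [ 25.8 -14.9] F [-24.    1.4  12.8] M [0.15 5.6  0.32] w 0.198 q [ 0.68  0.5  -0.27  1.69  0.15  0.98  0.42]
```

View pics/s15.png

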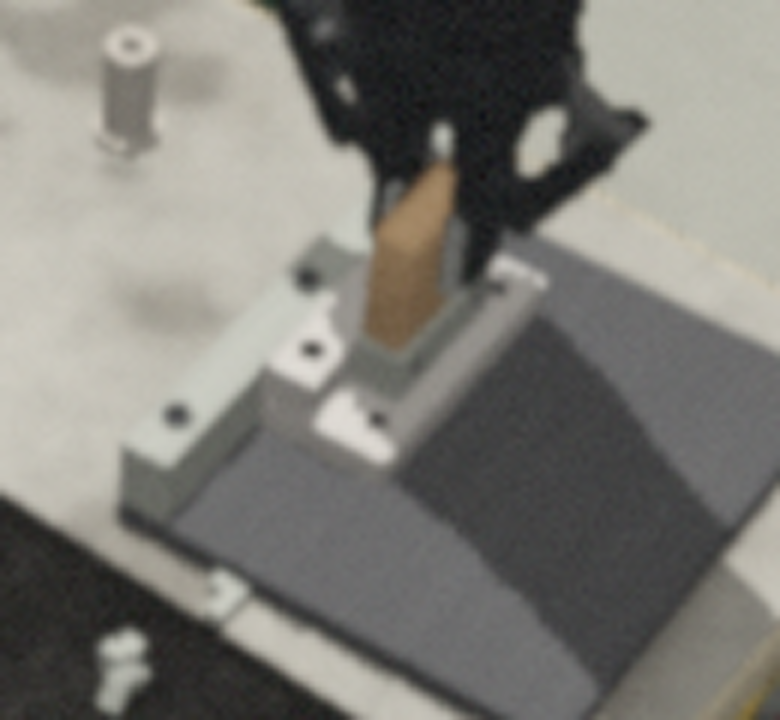

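View pics/w15.png

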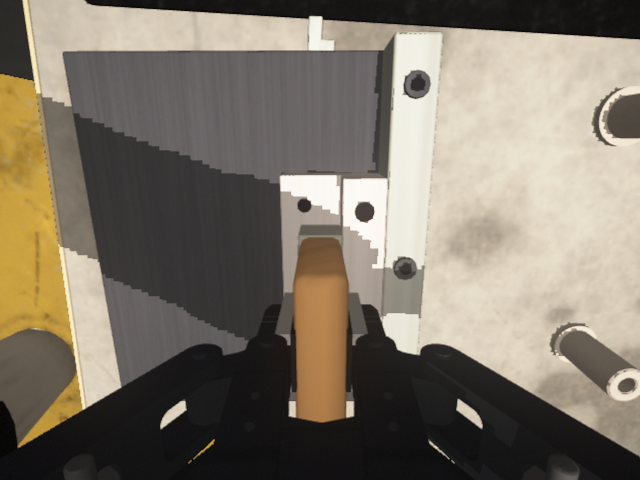

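View pics/t15.png

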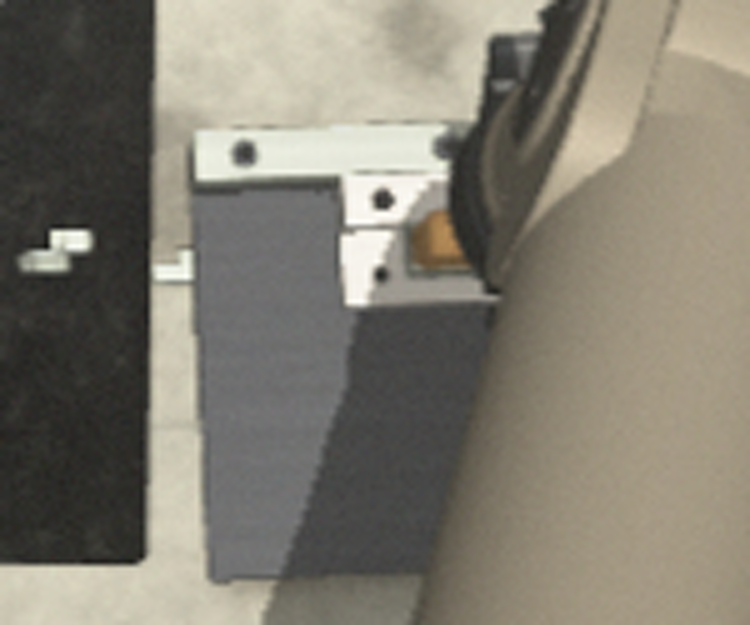

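Run:
```python
from h import *
def S(x,y,z,s=6,ox=330,oy=160): return tonest(at("scene",((x+.5)/s-.5+ox,(y+.5)/s-.5+oy),z))
print("foot front L,R",S(387,463,26),S(547,283,26),"screw",S(178,413,45),S(309,278,45))
crop("pics/s15f.png","pics/s15b.png",365,190,430,245,12)
```

```text
foot front L,R [ 3.51579276 40.15611979] [  4.09697339 -67.01813256] screw [64.22492684 79.0069714 ] [63.98014149 -1.36856533]
```

View pics/s15b.png

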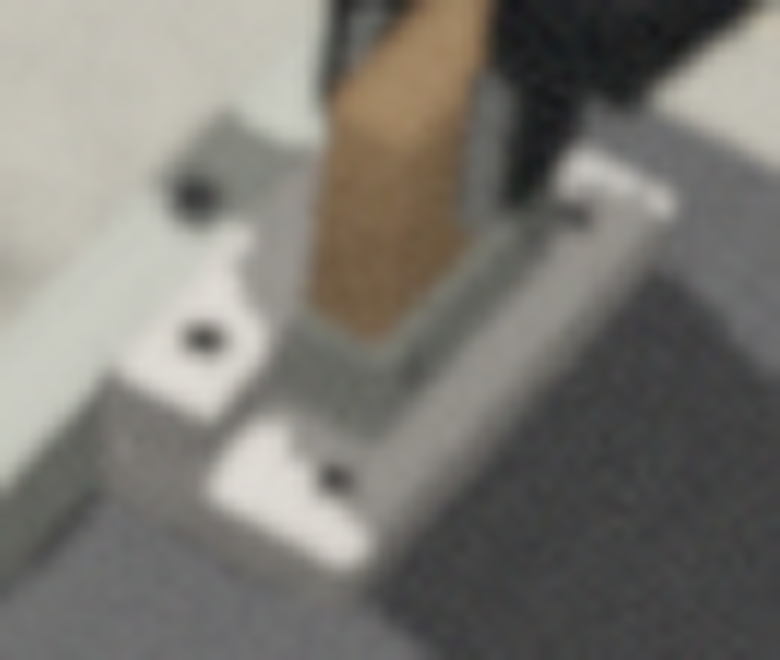

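Run:
```python
from h import *
show(); print(ticket.hand_in())
```

```text
t 21.8 pos [ 488.7 -277.2  237.3] rpy [-3.1379 -0.0041  1.6268] nest [ 25.8 -14.9] F [-24.    1.4  12.8] M [0.15 5.6  0.32] w 0.198 q [ 0.68  0.5  -0.27  1.69  0.15  0.98  0.42]
the job is handed in; nothing more can be done
None
```

I picked up the scraper block, swept all three clippings off the left end of the bed with its shoe, and pushed the jaw back against the fence. I handed in at 21.8 s, still gripping the block and pressing. I got no verdict back.

- **Clippings:** The pictures show all three off the bed. Two lie on the dark mat and one lies on the bench right beside the bed's left edge. No finger touched them.
- **Jaw:** The front edge of its foot measured about 4.5 to 5 mm in nest x, after correcting for a 0.9 mm camera offset seen on the fence screws; home is 5 mm. It is square to the fence within about 0.3°. The tool stopped advancing as the force rose, so the jaw is seated.
- **Last forces:** The sensor read about 24 N forward and 12.8 N down, which is about 14.6 N on the jaw after allowing for the block's weight. The tool was about 0.2° from vertical.

- **Forces along the way:** Early in the push, the tool tilting made the down force peak at about 37 N, with 27 N forward, which is below the 120 N wrist limit; I corrected the tilt. The block then lost its down pressure for part of the slide, and I restored it before pushing the jaw home.
- **Camera disagreement:** The wrist camera placed points 1 to 2.5 mm lower in x than the two fixed cameras. This stayed within the clearances I had left.
- **Bystanders:** I never moved near the ring. The two bushes stood untouched in the late pictures.

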